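Set up the label reader: raise its bar, load the tray, slide it in and lock it

TASK

Get the label reader ready. First raise its reader bar by the tab until the pawl catches the top notch, and let go so that the pawl carries it; then lay every square bottle that stands on the bench on its side in the cradles of the drawn-out tray, one to a cradle, lying along the cradle either way round; then push the tray by its knob fully home under the bar, and last turn the lock knob beside it clockwise to its stop. Leave the two specimen cups where they stand.

Things in the scene. Friction and masses are not known exactly. Their poses are not given: they have to be found in the camera images.
- stand: fixed label reader stand: grey base plate 300 x 256 x 12 mm with two rails; at its left end an aluminium column 36 x 36 mm, 218 mm high, three teeth on its near face. Origin on the bench surface, on the centre line; plate from x = -130 to +170 mm, column centre at x = +145 mm. x is the way the tray is pushed in (to the left as the robot sees it), y points towards the robot, z up
- reader_bar (a joint): height of the reader bar on the column, m; notches at 0, 0.030 and 0.060 (top), end stop at 0.070. A sprung pawl lets it rise (0.5 kg, about 7 N) and catches a notch by itself once the bar is 4 to 5 mm above it; let go, the bar sinks back onto the last notch caught. It does not go down again. Starts on the lowest or middle notch
- bar_underside (a point): centre of the underside of the reader bar, a grey housing 50 (x) x 240 (y) x 45 (z) mm across the stand, on the tray's side of the column; this point is at x = +70 mm of the stand and 40 mm above the bench when joint reader_bar is 0
- bar_tab (a point): grip point of the black upright lifting tab on top of the bar: a plate 14 mm thick (along the stand's y), 36 mm wide (along x), standing 50 mm above the housing; the point is 27 mm above the housing's top and 23 mm below the tab's top. Lift it straight up
- tray (a joint): how far the tray is pushed in, m: 0 to 0.015 at the start (drawn out to the right of the bar), 0.12 fully home at its stop. Slides along the stand's x with about 2 N of friction, stays where it is left. An aluminium plate 130 (x) x 240 (y) mm, top 24 mm above the bench, with two white saddle strips across it (8 mm thick, 76 mm apart) that form three cradles side by side
- tray_knob (a point): middle of the black round upright knob at the outer (right-hand) end of the tray: 22 mm diameter, 24 mm high, top 80 mm above the bench, on a 16 mm steel post (30 mm of it free below), on the tray's centre line, 110 mm outside the tray's centre; push or grip it
- tray_lock (a joint): turn of the tray lock knob in rad, clockwise seen from above: 0 to 0.2 at the start, 1.4 at its stop (locked). Stays where it is left, friction 0.05 Nm. Black knob on a round steel base on a lug at the far side of the stand's base plate
- tray_lock_grip (a point): on the axis of the lock knob (vertical), 49 mm above the bench, at the height to grip: its grip bar is 14 mm thick, 38 mm long, from 26 to 56 mm above the bench, over a 40 mm disc; at joint 0 the bar lies along the stand's x and turns with the knob; this frame's x runs along the bar
- cradle_1 (a point): seat of the far cradle: where the centre of a bottle's square body lies when seated, 61 mm above the bench. The bottle lies along the stand's x. Slot 48 mm wide, its floor (two saddle strips, 68 mm clear between them) 40 mm above the bench, cheeks to 58 mm, a rounded ridge 20 mm wide to 68 mm between; cradles 80 mm apart. Low lips 104 mm apart, 45 mm above the bench, bound the body (92 mm) at both ends; the cap overhangs
- cradle_2 (a point): seat of the middle cradle: where the centre of a bottle's square body lies when seated, 61 mm above the bench. The bottle lies along the stand's x. Slot 48 mm wide, its floor (two saddle strips, 68 mm clear between them) 40 mm above the bench, cheeks to 58 mm, a rounded ridge 20 mm wide to 68 mm between; cradles 80 mm apart. Low lips 104 mm apart, 45 mm above the bench, bound the body (92 mm) at both ends; the cap overhangs
- cradle_3 (a point): seat of the near cradle: where the centre of a bottle's square body lies when seated, 61 mm above the bench. The bottle lies along the stand's x. Slot 48 mm wide, its floor (two saddle strips, 68 mm clear between them) 40 mm above the bench, cheeks to 58 mm, a rounded ridge 20 mm wide to 68 mm between; cradles 80 mm apart. Low lips 104 mm apart, 45 mm above the bench, bound the body (92 mm) at both ends; the cap overhangs
- bottle_1_center (a point): centre of the square body of a white square reagent bottle with grey round screw cap, 0.06 to 0.13 kg, bottom-heavy (mass centre 25 mm above the foot); body 42 x 42 x 92 mm, cap 29 mm diameter, 110 mm high in all; the point is 46 mm above its foot, z runs from foot to cap, x and y square to its flat sides. Upright at the start; two or three bottles are present
- bottle_2_center (a point): centre of the square body of a white square reagent bottle with grey round screw cap, 0.06 to 0.13 kg, bottom-heavy (mass centre 25 mm above the foot); body 42 x 42 x 92 mm, cap 29 mm diameter, 110 mm high in all; the point is 46 mm above its foot, z runs from foot to cap, x and y square to its flat sides. Upright at the start; two or three bottles are present
- bottle_3_center (a point): centre of the square body of a white square reagent bottle with grey round screw cap, 0.06 to 0.13 kg, bottom-heavy (mass centre 25 mm above the foot); body 42 x 42 x 92 mm, cap 29 mm diameter, 110 mm high in all; the point is 46 mm above its foot, z runs from foot to cap, x and y square to its flat sides. Upright at the start; two or three bottles are present
- bottle_1: the same square bottle, origin at the centre of its foot. (Furniture round the work: behind the bottles, right of the stand, a drawer unit with its front at world x = 0.68 m, 0.15 m high; a wall shelf over the back, from x = 0.70 m on, its underside 0.65 m above the bench)
- bottle_2: the same square bottle, origin at the centre of its foot. (Furniture round the work: behind the bottles, right of the stand, a drawer unit with its front at world x = 0.68 m, 0.15 m high; a wall shelf over the back, from x = 0.70 m on, its underside 0.65 m above the bench)
- bottle_3: the same square bottle, origin at the centre of its foot. (Furniture round the work: behind the bottles, right of the stand, a drawer unit with its front at world x = 0.68 m, 0.15 m high; a wall shelf over the back, from x = 0.70 m on, its underside 0.65 m above the bench)
- cup_1_center (a point): centre of a bystander specimen cup, 44 mm diameter, 53 mm high, orange lid; 26 mm above its foot; leave it standing where it is
- cup_2_center (a point): centre of a bystander specimen cup, 44 mm diameter, 53 mm high, blue lid; 26 mm above its foot; leave it standing where it is
Not all that is in view belongs to the job. What is shaped like the bottle_2 but green is not meant.

How it is judged:
By the outcome, as a careful person would: the job done as asked, in the order asked, and still so for the second after the job is handed in, with the robot touching nothing.
Of bottle_1, bottle_2, bottle_3 only 2 to 3 are there at a start; the rules pass over those that are not, and their reading is None.
At some moment in a run one of bottle_1, bottle_2, bottle_3 may be knocked a few centimetres aside while the robot is not near it.
Once in a run the grip may slacken for a moment while it holds something.
It also fails if it takes over 200 s, if anything falls off the work surface, if the arm or the gripper's body presses on something with over 40 N, if the wrist force passes 120 N, or if a joint passes its speed limit or range.

ROBOT

A 6-joint arm with a two-finger parallel gripper is mounted at the origin on a cart in front of the work surface, level with it; the furniture and walls round the work are solid. World frame = base frame: x ahead of the robot, y to its left, z up, the work surface at z = 0. Lengths are in m, angles in rad, forces in N, time in s.
With the tool pointing down it reaches from about 0.35 to 0.875 m from the base axis. Payload 15.5 kg.
Tool frame: the origin (TCP) lies midway between the tips of the shut fingers; the grasp point (between the pads) lies 19 mm behind it; z points along the fingers, y is the line along which they close (so a half turn about z gives the same grasp; the last joint's range is limited). The gripper opens to 85 mm and grips with 20 to 120 N. Pads are 22 mm wide; open, the fingers measure 114 mm over their backs; the gripper's body (76 mm by 85 mm) begins 54 mm behind the grasp point. The pads swing forward as they close: fully open they stand 13 mm farther back than shut.
Start: joints at [1.163, 0.494, 1.345, -0, 1.302, -0.096], TCP at [0.192, 0.595, 0.231] pointing down, gripper open.
Joint ranges: [-2.91, 2.91], [-0.82, 2.16], [0.22, 2.67], [-1.22, 4.37], [0.12, 2.79], [-3.08, 3.08]. Speed limits (rad/s): [1.89, 1.89, 2.57, 3.01, 3.01, 3.01].

INTERFACE

Orientations are given as a rotation vector (axis times angle).
In Python, from station import status, viewer, arm gives the robot as it stands.
- The arm moves only by the tool arm_command, never from a script. Its argument "deltas" is one flat list of numbers, 7 for each row, row after row: the opening, from 0 (shut) to 1 (fully open), then the shift along the world's x, y, z in mm, then the turn, a rotation vector about the world's x, y, z in rad. A call has 1 to 20 rows; each row is the pose to reach, as a shift and turn from the pose commanded when the call began; what a row does not reach only later rows make up. A row lasts 1/10 s, in which the tool goes at most 50 mm and 8.59 degrees, less where a joint would pass 70% of its speed; a pose out of reach is approached as far as the arm can. A call with a gripper value outside its range is refused whole. The fingers move at their own pace and stop on an object; "force" is the grip in N (left out, the last holds). Time passes only in rows, so rows that repeat a pose let the fingers close. It gives the time, the measured TCP pose, the force, the opening and the grip force at its end, in the units of the state.
- status.observe(): the state, without advancing time (a new reading comes with each control period).
- viewer.grab_frame(name): name is "scene" or "top"; returns a dict with "pixels" (400x640x3 uint8, blue, green, red), "intrinsics" (3x3 intrinsics, pixels), "view" (4x4, takes a point from world to camera coordinates). Camera axes: x right, y down, z forward; pixel columns grow to the right and rows downward; lengths in m; the calibration is good to about 2 mm. A picture is of the moment at which its call begins. There is no depth.
- arm.close_job(): hands the job in; it is judged then, once.
The state is a dict: "t": time; "joints": joint angles; "joint_velocities": joint speeds; "tau": joint torques, N m; "position": TCP position; "tcp_rot": TCP orientation; "contact_force": force on the tool from outside, world axes, zero at the start; "moment": the same for the moment, N m; "opening": finger opening in m; "gripper_force": force on a finger pad.
Only numpy, scipy, OpenCV 4.12 (cv2) and the standard library are available. Lean on these libraries where they do the work, as an engineer would, in place of code of your own. Each camera call takes 0.05 s, during which the arm holds its last target. There are 200 camera calls.

## Working session

There is one attempt and no reset: what is moved stays moved. The work goes in short steps, Python scripts to look and compute and a tool call to move; the robot and the scene stay as the last step left them, time stands still between calls to the robot, and variables do not carry over. Pictures are saved under pics/ and viewed, at most 14 in all, crops included, and the job is handed in when it is done.

Besides the shell and the picture viewer there is one more tool, called after ">>>" in YAML: its name, and indented under it one key for each argument. arm_command: Moves the arm, as the interface text tells. Its arguments: {"type":"object","properties":{"deltas":{"type":"array"},"force":{"type":"number"}},"required":["deltas"]}

```bash
mkdir -p pics
cat > h.py <<'E'
import numpy as np, cv2
from station import status, viewer, arm
def grab(n,f=None):
    d=viewer.grab_frame(n); K=np.array(d["intrinsics"]);V=np.array(d["view"]);im=np.array(d["pixels"],dtype=np.uint8)
    if f: cv2.imwrite("pics/"+f,im)
    np.savez(n+".npz",K=K,V=V,im=im); return im,K,V
def cal(n):
    d=np.load(n+".npz"); return d["K"],d["V"]
def px2w(n,u,v,z):
    K,V=cal(n); R=V[:3,:3];t=V[:3,3]; c=-R.T@t; d=R.T@np.linalg.inv(K)@np.array([u,v,1.]); return c+d*(z-c[2])/d[2]
def w2px(n,p):
    K,V=cal(n); q=K@(V[:3,:3]@np.array(p)+V[:3,3]); return q[:2]/q[2]
E
python3 - <<'E'
from h import *
for n in("scene","top"):
    im,K,V=grab(n,n+"0.png"); print(n,K.tolist(),(-V[:3,:3].T@V[:3,3]).round(3),V[2,:3].round(3))
s=status.observe();print({k:np.round(v,3).tolist() for k,v in s.items()})
E
```

```text
scene [[449.90286602481694, 0.0, 319.0467732879077], [0.0, 449.90286602481694, 204.57330942417306], [0.0, 0.0, 1.0]] [ 0.149 -0.999  0.85 ] [ 0.354  0.708 -0.611]
top [[501.13066550644015, 0.0, 323.0774900696627], [0.0, 501.13066550644015, 190.8036311232858], [0.0, 0.0, 1.0]] [ 0.321 -0.156  1.447] [ 0.167 -0.001 -0.986]
{'t': 0.1, 'joints': [1.164, 0.494, 1.346, -0.0, 1.303, -0.096], 'joint_velocities': [0.0, -0.001, -0.001, -0.001, -0.001, 0.001], 'tau': [0.002, -88.359, -38.457, -0.0, 0.005, 0.0], 'position': [0.192, 0.595, 0.231], 'tcp_rot': [-0.488, -3.103, 0.002], 'contact_force': [1.263, -0.517, 0.077], 'moment': [0.041, -0.007, 0.031], 'gripper_force': 0.0, 'opening': 0.086}
```

View pics/top0.png

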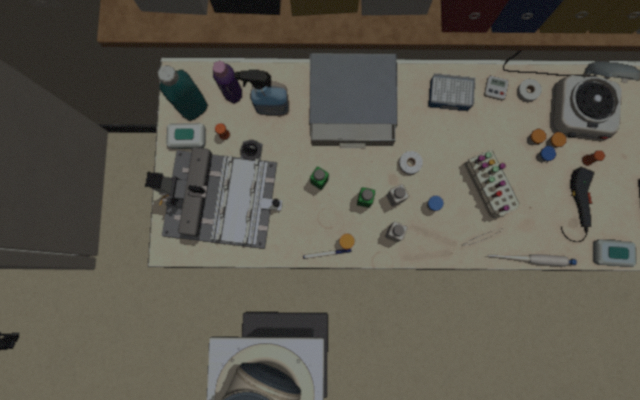

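View pics/scene0.png

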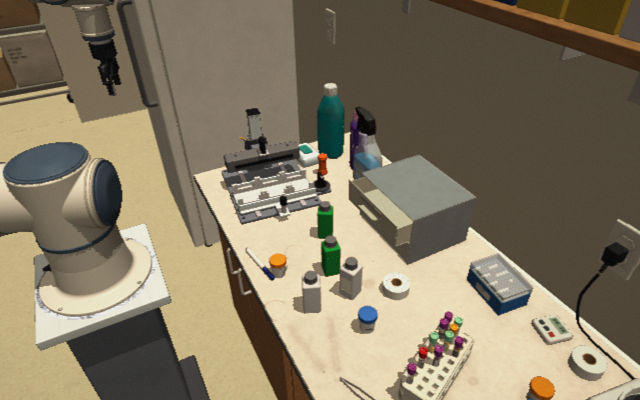

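Candidates for bottles (top view): white (398,195) and white (396,232); green decoys (319,177) and (366,197). Cups: orange (346,241) and blue (435,203), with other similar items far to the right. I choose the two white bottles and check them in close crops.

Run:
```python
import cv2,numpy as np
im=cv2.imread("pics/top0.png")
def crop(u0,v0,w,h,s,f,g=1.5):
    c=cv2.resize(im[v0:v0+h,u0:u0+w],None,fx=s,fy=s,interpolation=cv2.INTER_CUBIC)
    c=np.clip(c.astype(float)*g,0,255).astype('uint8')
    for k in range(0,w,10): cv2.putText(c,str(u0+k),(k*s,8),0,.3,(0,255,255)); cv2.line(c,(k*s,10),(k*s,14),(0,255,255))
    for k in range(0,h,10): cv2.putText(c,str(v0+k),(0,k*s+4),0,.3,(0,255,255)); cv2.line(c,(18,k*s),(24,k*s),(0,255,255))
    cv2.imwrite("pics/"+f,c)
crop(145,135,145,115,5,"c1.png"); crop(300,160,150,95,5,"c2.png")
```

```text
(no output)
```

View pics/c1.png

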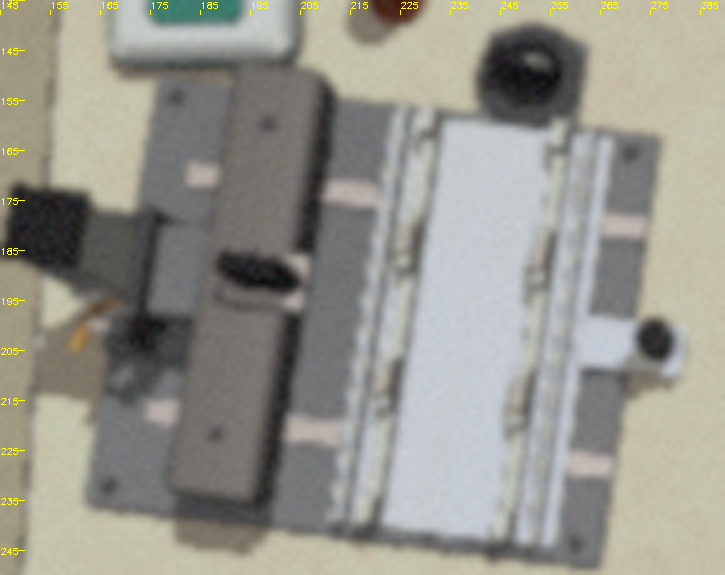

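View pics/c2.png

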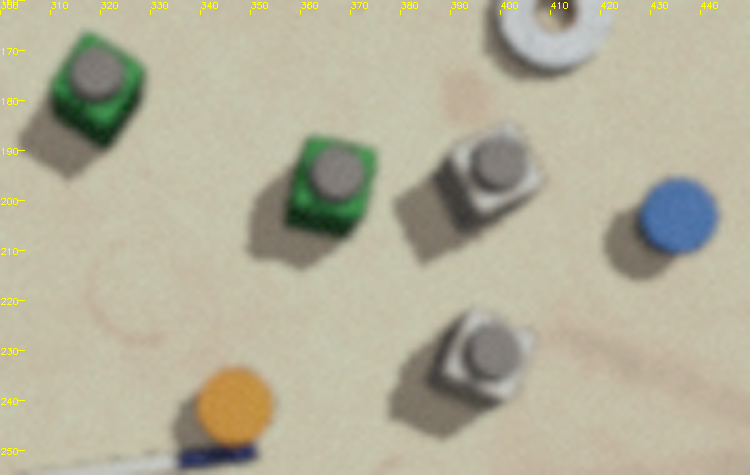

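```bash
python3 - <<'E'
from h import *
P=lambda u,v,z:px2w("top",u,v,z)
np.set_printoptions(precision=4,suppress=True)
c={'tr':(277,161),'br':(264.5,248.5),'bl':(162,235.5),'tl':(177,150)}
w={k:P(*v,.012) for k,v in c.items()}
for k in w: print(k,w[k])
# fit stand: local coords: right = x -.130, left=+.170; near(bottom)=y+.128 ; yaw
loc={'tr':(-.13,-.128),'br':(-.13,.128),'bl':(.17,.128),'tl':(.17,-.128)}
A=np.array([loc[k] for k in w]);B=np.array([w[k][:2] for k in w])
a,b=A.mean(0),B.mean(0);H=(A-a).T@(B-b);U,S,Vt=np.linalg.svd(H);R=(U@Vt).T
print("R",R,"o",b-R@a,"yaw",np.arctan2(R[1,0],R[0,0]),"res",(B-(A@R.T+b-R@a)))
o=b-R@a
print("tray knob",P(276,202.5,.08)); print("lock top",P(249.5,149,.056), "base",P(251.5,150.5,.016))
kx=R.T@(P(276,202.5,.08)[:2]-o); print("knob local",kx); print("lock local",R.T@(P(249.5,149,.056)[:2]-o))
for J in(0,.03,.06):
    h=.04+J+.045+.05; print(J,"tab top local",R.T@(P(195.5,188.5,h)[:2]-o),"pred px",w2px("top",[*(o+R@[.07,0]),h]),w2px("scene",[*(o+R@[.07,0]),h]))
for n,cap in(('A',(399,192.5)),('B',(398.5,230.5))): print(n,P(*cap,.110))
for n,e in(('A',((390,194),(401.5,185),(408.5,195.5))),('B',((395,222),(406.5,228),(399,242)))):
    q=[P(*x,.092) for x in e]; 
    for i in(0,1): d=q[i+1]-q[i]; print(n,np.linalg.norm(d),np.degrees(np.arctan2(d[1],d[0]))%90)
print("cups",P(346.5,240,.053),P(435.5,202.5,.053))
for u,v in((319,174),(367.5,194)):print("green",P(u,v,.11))
E
python3 - <<'E'
import cv2,numpy as np
im=cv2.imread("pics/scene0.png"); c=cv2.resize(im[90:230,190:350],None,fx=5,fy=4.285,interpolation=cv2.INTER_CUBIC)
c=cv2.resize(im[100:220,200:350],None,fx=5,fy=5,interpolation=cv2.INTER_CUBIC)
cv2.imwrite("pics/c3.png",np.clip(c*1.2,0,255).astype('uint8'))
E
```

```text
tr [ 0.6511 -0.0215  0.012 ]
br [0.3956 0.0082 0.012 ]
bl [0.4302 0.3021 0.012 ]
tl [0.6819 0.2734 0.012 ]
R [[ 0.1121 -0.9937]
 [ 0.9937  0.1121]] o [0.5375 0.1207] yaw 1.458481676565317 res [[ 0.001   0.0013]
 [-0.0001  0.0023]
 [ 0.0009 -0.0018]
 [-0.0019 -0.0018]]
tray knob [ 0.5183 -0.0279  0.08  ]
lock top [0.6754 0.0536 0.056 ] base [0.6811 0.0536 0.016 ]
knob local [-0.1497  0.0024]
lock local [-0.0512 -0.1446]
0 tab top local [ 0.0615 -0.0019] pred px [192.2253 188.8117] [261.2715 144.6797]
0.03 tab top local [0.0533 0.0024] pred px [189.2751 186.8388] [260.3584 136.2725]
0.06 tab top local [0.045  0.0066] pred px [186.1877 184.7742] [259.421  127.6422]
A [ 0.544  -0.3627  0.11  ]
B [ 0.4411 -0.3595  0.11  ]
A 0.04078806369022042 38.3699594908651
A 0.0345339788038826 32.66638306101612
B 0.03482547094940555 62.524143200169505
B 0.04339043557661232 61.07442638211057
cups [ 0.4187 -0.2234  0.053 ] [ 0.5258 -0.4736  0.053 ]
green [ 0.5933 -0.1458  0.11  ]
green [ 0.5392 -0.2774  0.11  ]
```

View pics/c3.png

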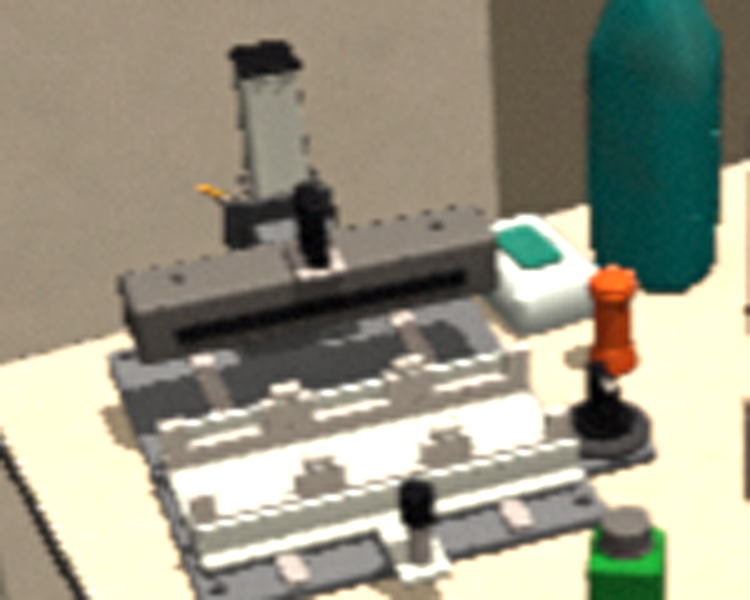

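Run:
```python
from h import *
np.set_printoptions(precision=1,suppress=True)
c,s=np.cos(1.4585),np.sin(1.4585);R=np.array([[c,-s],[s,c]]);o=np.array([.5375,.1207])
for J in(0,.03):
  for x,y in((.045,-.12),(.045,.12),(.095,.12),(.095,-.12)):
    print(J,x,y,[w2px(n,[*(o+R@[x,y]),z]) for n in("top","scene") for z in(.085+J,.04+J)])
  for x in(.052,.088): print("tab",[w2px(n,[*(o+R@[x,0]),z]) for n in("top","scene") for z in(.085+J,.135+J)])
```

```text
0 0.045 -0.12 [array([212.6, 150.9]), array([216. , 154.7]), array([300.5, 154.5]), array([301. , 166.2])]
0 0.045 0.12 [array([198.8, 236.3]), array([202.7, 237.5]), array([227.5, 169.9]), array([229.5, 181.8])]
0 0.095 0.12 [array([180.6, 234.1]), array([185.1, 235.4]), array([224.3, 162. ]), array([226.3, 173.7])]
0 0.095 -0.12 [array([194.9, 148.8]), array([198.8, 152.7]), array([295.6, 147.3]), array([296.2, 158.8])]
tab [array([203.3, 192.7]), array([198.9, 189.6]), array([264.2, 161. ]), array([262.8, 147.4])]
tab [array([190.4, 191.1]), array([185.5, 188. ]), array([261.3, 155.5]), array([259.8, 142. ])]
0.03 0.045 -0.12 [array([210.3, 148.2]), array([213.8, 152.2]), array([300.1, 146.5]), array([300.7, 158.5])]
0.03 0.045 0.12 [array([196.1, 235.4]), array([200.1, 236.7]), array([226.1, 161.7]), array([228.2, 174. ])]
0.03 0.095 0.12 [array([177.5, 233.2]), array([182.1, 234.5]), array([222.9, 153.9]), array([224.9, 165.9])]
0.03 0.095 -0.12 [array([192.2, 146. ]), array([196.3, 150.1]), array([295.2, 139.4]), array([295.8, 151.2])]
tab [array([200.7, 190.9]), array([196.1, 187.6]), array([263.4, 152.9]), array([261.9, 138.9])]
tab [array([187.5, 189.3]), array([182.4, 186. ]), array([260.4, 147.5]), array([258.9, 133.7])]
```

Crop c3: the reader bar seems to be at the middle notch, and its tab top is near scene pixel (263,137). The lock sits behind the tray and the tray knob is at (273,190). An orange decoy object stands just past the lock. I'll go above the tab first.

>>> arm_command:
  deltas: [1,0,0,100,0,0,0,1,0,0,100,0,0,0,1,0,0,100,0,0,0,1,352,-415,100,0,0,-1.37,1,352,-415,100,0,0,-1.37,1,352,-415,100,0,0,-1.37,1,352,-415,100,0,0,-1.37,1,352,-415,100,0,0,-1.37,1,352,-415,100,0,0,-1.37,1,352,-415,100,0,0,-1.37,1,352,-415,100,0,0,-1.37,1,352,-415,100,0,0,-1.37,1,352,-415,100,0,0,-1.37,1,352,-415,100,0,0,-1.37,1,352,-415,100,0,0,-1.37,1,352,-415,100,0,0,-1.37,1,352,-415,100,0,0,-1.37,1,352,-415,100,0,0,-1.37]
  force: 40

```text
t: 1.9
position: [0.543, 0.1808, 0.3313]
tcp_rot: [-2.34, -2.096, 0.0]
contact_force: [-0.3, 0.6, 0.1]
opening: 0.0853
gripper_force: 0.0
```

>>> arm_command:
  deltas: [1,0,0,-50,0,0,0,1,0,0,-100,0,0,0,1,0,0,-150,0,0,0,1,0,0,-180,0,0,0,1,0,0,-206,0,0,0,1,0,0,-206,0,0,0,0,0,0,-206,0,0,0,0,0,0,-206,0,0,0,0,0,0,-206,0,0,0,0,0,0,-206,0,0,0,0,0,0,-206,0,0,0,0,0,0,-206,0,0,0,0,0,0,-206,0,0,0,0,0,0,-206,0,0,0]

```text
t: 3.3
position: [0.5449, 0.1799, 0.126]
tcp_rot: [2.341, 2.093, 0.003]
contact_force: [4.3, -1.1, 4.1]
opening: 0.0136
gripper_force: 46.0
```

Run:
```python
from h import *
a,_,_=grab("scene");b,_,_=grab("top")
a=cv2.resize(a[90:220,200:330],(520,520),interpolation=2);b=cv2.resize(b[135:255,145:285],(280*2,240*2),interpolation=2)
c=np.zeros((520,1080,3),np.uint8);c[:,:520]=a;c[:480,520:]=b
cv2.imwrite("pics/d1.png",cv2.resize(np.clip(c*1.2,0,255).astype('uint8'),(800,385),interpolation=3))
```

```text
(no output)
```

View pics/d1.png

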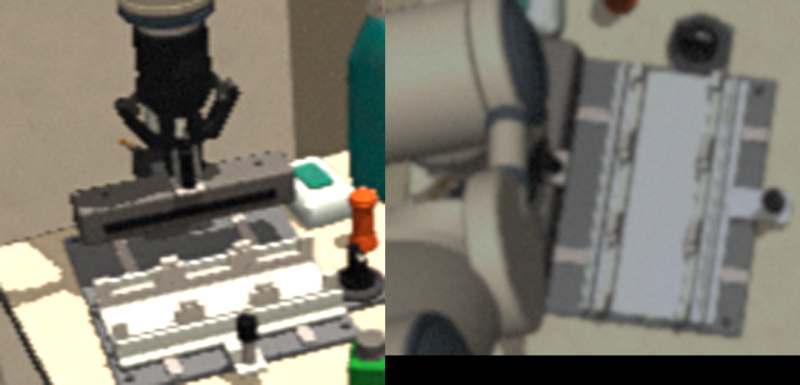

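The fingers hold the tab: scene crop about (185,165), opening 13.6 mm. Lifting now.

>>> arm_command:
  deltas: [0,0,0,8,0,0,0,0,0,0,16,0,0,0,0,0,0,24,0,0,0,0,0,0,30,0,0,0,0,0,0,34,0,0,0,0,0,0,37,0,0,0,0,0,0,37,0,0,0,0,0,0,37,0,0,0]
  force: 60

```text
t: 4.2
position: [0.5449, 0.1799, 0.1627]
tcp_rot: [2.341, 2.094, 0.003]
contact_force: [9.4, 0.1, -4.4]
opening: 0.0133
gripper_force: 59.2
```

>>> arm_command:
  deltas: [0,0,0,-3,0,0,0,0,0,0,-6,0,0,0,0,0,0,-7,0,0,0,0,0,0,-7,0,0,0]

```text
t: 4.6
position: [0.5449, 0.1799, 0.1561]
tcp_rot: [2.341, 2.093, 0.003]
contact_force: [6.4, -0.1, 4.4]
opening: 0.0134
gripper_force: 60.8
```

>>> arm_command:
  deltas: [1,0,0,0,0,0,0,1,0,0,0,0,0,0,1,0,0,0,0,0,0,1,0,0,0,0,0,0,1,0,0,0,0,0,0,1,0,0,0,0,0,0,1,0,0,50,0,0,0,1,0,0,100,0,0,0,1,0,0,150,0,0,0,1,0,-150,174,0,0,0,1,0,-150,174,0,0,0,1,0,-150,174,0,0,0,1,0,-150,174,0,0,0]

```text
t: 5.9
position: [0.544, 0.0251, 0.3304]
tcp_rot: [2.344, 2.088, 0.0]
contact_force: [-0.4, 0.7, -0.8]
opening: 0.0854
gripper_force: 0.0
```

Run:
```python
from h import *
np.set_printoptions(precision=4,suppress=True)
a,_,_=grab("scene");b,_,_=grab("top")
c=np.zeros((600,800,3),np.uint8);
c[:300,:375]=cv2.resize(a[100:220,200:350],(375,300),interpolation=2);c[:300,400:]=cv2.resize(a[220:340,280:440],(400,300),interpolation=2)
c[300:,:400]=cv2.resize(b[160:250,300:450][:, :120],(400,300),interpolation=2);c[300:,400:]=cv2.resize(b[135:255,145:305],(400,300),interpolation=2)
cv2.imwrite("pics/d2.png",np.clip(c*1.2,0,255).astype('uint8'))
s=status.observe();print(s["position"],s["tcp_rot"],s["joints"],s["t"])
```

```text
[0.5437 0.0288 0.3294] [2.3437 2.0919 0.0005] [-0.0568  0.295   1.3953  0.0002  1.451   0.0566] 6.0
```

View pics/d2.png

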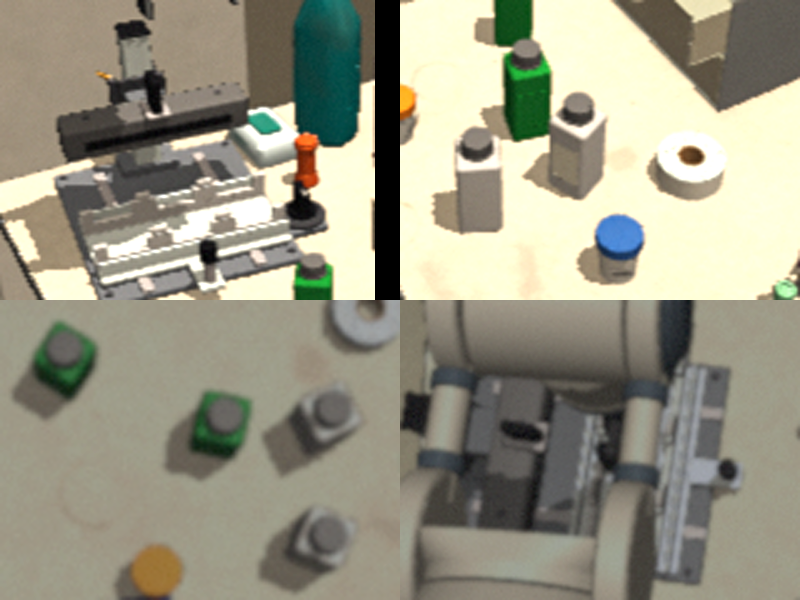

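The bar is up on the top notch and released (d2: bar lifted, tab about (155,90) in the crop). Next I move to the bottle side, trying tool tilts on the way so I can fit the arm's kinematics.

>>> arm_command:
  deltas: [1,-140,-280,60,0,0,1.185,1,-140,-280,60,0,0,1.185,1,-140,-280,60,0,0,1.185,1,-140,-280,60,0,0,1.185,1,-140,-280,60,0,0,1.185,1,-140,-280,60,0,0,1.185,1,-140,-280,60,0,0,1.185,1,-140,-280,60,0,0,1.185,1,-140,-280,60,0,0,1.185,1,-140,-280,60,0,0,1.185]

```text
t: 7.0
position: [0.404, -0.2496, 0.389]
tcp_rot: [-0.768, -3.046, -0.001]
contact_force: [-0.2, 0.2, -0.6]
opening: 0.0856
gripper_force: 0.0
```

```bash
cat > log.py <<'E'
from h import *
import json
s=status.observe(); r=[list(map(float,s[k])) for k in("joints","position","tcp_rot")]
open("log.jsonl","a").write(json.dumps(r)+"\n"); print(s["t"],[np.round(x,4).tolist() for x in r])
E
python3 log.py
```

```text
7.0 [[-0.6795, 0.1486, 1.4342, 0.0004, 1.5593, -1.7565], [0.404, -0.2496, 0.389], [-0.7677, -3.0461, -0.0009]]
```

>>> arm_command:
  deltas: [1,0,0,0,-0.25,-0.46,0,1,0,0,0,-0.25,-0.46,0,1,0,0,0,-0.25,-0.46,0,1,0,0,0,-0.25,-0.46,0,1,0,0,0,-0.25,-0.46,0,1,0,0,0,-0.25,-0.46,0]

```text
t: 7.6
position: [0.4041, -0.2495, 0.3894]
tcp_rot: [0.649, 2.549, -0.172]
contact_force: [0.9, -0.6, 0.9]
opening: 0.0852
gripper_force: 0.0
```

```bash
python3 log.py
```

```text
7.6 [[-0.7786, -0.1041, 1.814, 0.1737, 0.9343, -1.9187], [0.4041, -0.2495, 0.3894], [0.649, 2.5489, -0.1716]]
```

>>> arm_command:
  deltas: [1,0,0,-130,-0.25,-0.46,0,1,0,0,-130,-0.25,-0.46,0,1,0,0,-130,-0.25,-0.46,0,1,0,0,-130,-0.25,-0.46,0,1,0,0,-130,-0.25,-0.46,0,1,0,0,-130,-0.25,-0.46,0]

```text
t: 8.2
position: [0.4178, -0.2347, 0.3309]
tcp_rot: [0.553, 2.167, -0.254]
contact_force: [1.9, 0.4, 0.4]
opening: 0.0853
gripper_force: 0.0
```

```bash
cat >> log.jsonl <<'E'
[[-0.0568,0.295,1.3953,0.0002,1.451,0.0566],[0.5437,0.0288,0.3294],[2.3437,2.0919,0.0005]]
[[1.164,0.494,1.346,-0.0,1.303,-0.096],[0.192,0.595,0.231],[-0.488,-3.103,0.002]]
E
python3 log.py
cat > kin.py <<'E'
import numpy as np, json
from scipy.spatial.transform import Rotation as Ro
from scipy.optimize import least_squares
def fk(q,p,s4=1):
    a1,d1,L1,e,L2,Lt=p
    Rz=lambda a:Ro.from_euler('z',a);Ry=lambda a:Ro.from_euler('y',a)
    A=Rz(q[0]); B=A*Ry(q[1]); C=B*Ry(q[2]); T=C*Rz(s4*q[3])*Ry(q[4])*Rz(q[5])*Rz(np.pi/2)
    pos=A.apply([a1,0,d1])+B.apply([0,0,L1])+C.apply([e,0,L2])+T.apply([0,0,Lt])
    return pos,T
E
python3 - <<'E'
from kin import *
D=[json.loads(l) for l in open("log.jsonl")]
for s4 in(1,-1):
    f=lambda p:np.concatenate([fk(q,p,s4)[0]-x for q,x,r in D])
    s=least_squares(f,[0,.3,.4,0,.4,.2]); print(s4,s.x.round(4),abs(s.fun).max(),[(fk(q,s.x,s4)[1].inv()*Ro.from_rotvec(r)).magnitude().round(3) for q,x,r in D])
E
```

```text
8.2 [[-0.8318, -0.0713, 2.2527, 1.3161, 0.2847, -3.0771], [0.4178, -0.2347, 0.3309], [0.5534, 2.1672, -0.2541]]Traceback (most recent call last):
  File "<stdin>", line 5, in <module>
AttributeError: 'float' object has no attribute 'round'
```

```bash
cat >> kin.py <<'E'
LO=np.array([-2.91,-.82,.22,-1.22,.12,-3.08]);HI=np.array([2.91,2.16,2.67,4.37,2.79,3.08])
def ik(pos,T,p,seeds=40):
    """best solution by margin to limits"""
    rng=np.random.default_rng(0);best=None
    for i in range(seeds):
        q0=LO+.1+(HI-LO-.2)*rng.random(6); q0[0]=np.clip(np.arctan2(pos[1],pos[0])+rng.normal(0,.3),-2.8,2.8)
        s=least_squares(lambda q:np.concatenate([3*(fk(q,p)[0]-pos),(fk(q,p)[1].inv()*T).as_rotvec()]),q0,bounds=(LO,HI),max_nfev=60)
        if s.cost<1e-8:
            m=min((s.x-LO).min(),(HI-s.x).min())
            if best is None or m>best[0]: best=(m,s.x)
    return best
def pose(h,phi,flip=0):
    """tool z at heading h (rad), depression phi; closing axis horizontal"""
    z=np.array([np.cos(h)*np.cos(phi),np.sin(h)*np.cos(phi),-np.sin(phi)]);y=np.array([-np.sin(h),np.cos(h),0])*(-1 if flip else 1)
    return Ro.from_matrix(np.column_stack([np.cross(y,z),y,z]))
E
python3 - <<'E'
from kin import *
D=[json.loads(l) for l in open("log.jsonl")]
for s4 in(1,-1):
    f=lambda p:np.concatenate([fk(q,p,s4)[0]-x for q,x,r in D])
    s=least_squares(f,[0,.3,.4,0,.4,.2]); print(s4,s.x.round(4),abs(s.fun).max(),[round(float((fk(q,s.x,s4)[1].inv()*Ro.from_rotvec(r)).magnitude()),3) for q,x,r in D])
    if s4==1: np.save("p.npy",s.x)
p=np.load("p.npy")
for x,y,h in((.44,-.36,-28.5),(.55,-.36,-35),(.62,-.36,-35),(.5,-.45,-40)):
  for phi in(20,30,45,60):
    for fl in(0,1):
      T=pose(np.radians(h),np.radians(phi),fl); b=ik(np.array([x,y,.055])+T.apply([0,0,.019]),T,p,15)
      print(x,y,h,phi,fl,b and (round(b[0],2),b[1].round(2)))
E
```

```text
1 [-0.142   0.3683  0.7076  0.196   0.5007  0.4673] 0.05922579964828582 [0.0, 0.0, 0.0, 0.001, 0.0]
-1 [ 0.5048 -0.1466  0.2078 -0.1617 -0.0295 -0.1337] 0.10273555119022657 [0.001, 0.347, 0.0, 0.001, 2.632]
0.44 -0.36 -28.5 20 0 (np.float64(0.41), array([-1.16,  1.21,  2.26,  2.53,  1.48,  1.37]))
0.44 -0.36 -28.5 20 1 (np.float64(0.41), array([-1.16,  1.21,  2.26,  2.53,  1.48, -1.77]))
0.44 -0.36 -28.5 30 0 (np.float64(0.41), array([-1.06,  0.99,  2.26,  2.61,  1.14,  1.51]))
0.44 -0.36 -28.5 30 1 (np.float64(0.41), array([-1.06,  0.99,  2.26,  2.61,  1.14, -1.63]))
0.44 -0.36 -28.5 45 0 (np.float64(0.42), array([-0.91,  0.71,  2.16,  2.56,  0.54,  1.78]))
0.44 -0.36 -28.5 45 1 (np.float64(0.42), array([-0.91,  0.71,  2.16,  2.56,  0.54, -1.36]))
0.44 -0.36 -28.5 60 0 (np.float64(0.06), array([-0.81,  0.56,  1.99,  1.04,  0.18, -2.87]))
0.44 -0.36 -28.5 60 1 (np.float64(0.06), array([-0.81,  0.56,  1.99,  1.04,  0.18,  0.27]))
0.55 -0.36 -35 20 0 (np.float64(0.52), array([-0.52,  1.11,  2.15,  3.23,  1.34,  1.58]))
0.55 -0.36 -35 20 1 (np.float64(0.52), array([-0.52,  1.11,  2.15, 
[... 1294 characters left out ...]
40 20 0 (np.float64(0.54), array([-0.79,  1.1 ,  2.13,  3.05,  1.3 ,  1.56]))
0.5 -0.45 -40 20 1 (np.float64(0.54), array([-0.79,  1.1 ,  2.13,  3.05,  1.3 , -1.58]))
0.5 -0.45 -40 30 0 (np.float64(0.57), array([-0.78,  0.91,  2.1 ,  3.05,  0.93,  1.58]))
0.5 -0.45 -40 30 1 (np.float64(0.57), array([-0.78,  0.91,  2.1 ,  3.05,  0.93, -1.56]))
0.5 -0.45 -40 45 0 (np.float64(0.22), array([-0.76,  0.7 ,  1.99,  3.  ,  0.34,  1.66]))
0.5 -0.45 -40 45 1 (np.float64(0.22), array([-0.76,  0.7 ,  1.99,  3.  ,  0.34, -1.49]))
0.5 -0.45 -40 60 0 (np.float64(0.08), array([-0.75,  0.61,  1.81,  0.13,  0.2 , -1.74]))
0.5 -0.45 -40 60 1 (np.float64(0.08), array([-0.75,  0.61,  1.81,  0.13,  0.2 ,  1.4 ]))
```

```bash
sed -i 's/    a1,d1,L1,e,L2,Lt=p/    a1,d1,L1,e,L2,Lt,b,w,v=p/; s/pos=A.apply(\[a1,0,d1\])/pos=A.apply([a1,b,d1])/; s/+T.apply(\[0,0,Lt\])/+(C*Rz(q[3])).apply([v,w,0])+T.apply([0,0,Lt])/' kin.py
python3 - <<'E'
from kin import *
D=[json.loads(l) for l in open("log.jsonl")]
for m in([1]*6+[1,0,0],[1]*6+[0,1,0],[1]*6+[1,1,0],[1,1,1,0,1,1,1,1,0],[0,1,1,0,1,1,1,1,0],[0,1,1,1,1,1,1,1,0],[1]*9):
    m=np.array(m)
    f=lambda p:np.concatenate([np.concatenate([fk(q,p*m)[0]-x for q,x,r in D]),1e-3*p*m])
    s=least_squares(f,[0,.3,.4,0,.4,.2,.05,0,0]); print(m,(s.x*m).round(4),abs(s.fun[:15]).max())
E
```

```text
[1 1 1 1 1 1 1 0 0] [-1.000e-04  2.553e-01  5.979e-01  1.175e-01  3.844e-01  3.354e-01
  5.950e-02  0.000e+00  0.000e+00] 0.00044452422804794334
[1 1 1 1 1 1 0 1 0] [-0.1352  0.3176  0.6389  0.1665  0.5133  0.3776  0.      0.0576  0.    ] 0.025383489012662824
[1 1 1 1 1 1 1 1 0] [ 5.000e-04  2.551e-01  5.978e-01  1.173e-01  3.838e-01  3.353e-01
  5.980e-02 -3.000e-04  0.000e+00] 0.0003993179719730955
[1 1 1 0 1 1 1 1 0] [ 0.0778  0.1063  0.5618  0.      0.2991  0.2726  0.0793 -0.0172  0.    ] 0.017725068681103545
[0 1 1 0 1 1 1 1 0] [ 0.      0.1142  0.5917  0.      0.3664  0.2999  0.0653 -0.0035  0.    ] 0.021827799605850795
[0 1 1 1 1 1 1 1 0] [ 0.000e+00  2.553e-01  5.980e-01  1.175e-01  3.842e-01  3.355e-01
  5.970e-02 -2.000e-04  0.000e+00] 0.0003979345408399726
[1 1 1 1 1 1 1 1 1] [ 0.0011  0.2554  0.5985  0.1182  0.3829  0.3363  0.0603 -0.0008 -0.0007] 0.0003721078916565368
```

```bash
cat >> kin.py <<'E'
P=np.array([0,.2553,.598,.1175,.3843,.3354,.0596,0,0])
def tcp(g,T): return np.array(g)+T.apply([0,0,.019])
def iks(pos,T,q0):
    s=least_squares(lambda q:np.concatenate([3*(fk(q,P)[0]-pos),(fk(q,P)[1].inv()*T).as_rotvec()]),np.clip(q0,LO+.01,HI-.01),bounds=(LO,HI),max_nfev=100)
    return s.cost,s.x
E
python3 - <<'E'
from kin import *
r=np.radians
q0=[-.68,.15,1.43,.0,1.56,-1.76]
def show(n,g,h,phi):
  for fl in(0,1):
   for q4 in(-.8,.8):
    for q6 in (-1.5,0,1.5):
      T=pose(r(h),r(phi),fl);c,q=iks(tcp(g,T),T,[np.arctan2(g[1],g[0]),.5,1.5,q4,1.4,q6])
      if c<1e-8: print(n,phi,fl,q.round(2),"margin",round(min((q-LO).min(),(HI-q).min()),2))
for phi in(20,30):
  show("B",[.441,-.3595,.052],61.5,phi); show("A",[.544,-.363,.052],35.5,phi)
  for n,y in(("c1",-.08),("c3",.08)):
    c,s=np.cos(1.4585),np.sin(1.4585);l=[-.046,y]; g=[.5375+c*l[0]-s*l[1],.1207+s*l[0]+c*l[1],.061]
    print(g); show(n,g,-96.44,90+phi)
E
```

```text
B 20 0 [-1.21  1.09  1.35  0.8   1.7   2.08] margin 1.0
B 20 0 [-1.21  1.09  1.35  0.8   1.7   2.08] margin 1.0
B 20 0 [-1.21  1.09  1.35  0.8   1.7   2.08] margin 1.0
B 20 0 [-1.21  1.09  1.35  0.8   1.7   2.08] margin 1.0
B 20 1 [-1.21  1.09  1.35  0.8   1.7  -1.06] margin 1.07
B 20 1 [-1.21  1.09  1.35  0.8   1.7  -1.06] margin 1.07
B 20 1 [-1.21  1.09  1.35  0.8   1.7  -1.06] margin 1.07
B 20 1 [-1.21  1.09  1.35  0.8   1.7  -1.06] margin 1.07
B 20 1 [-1.21  1.09  1.35  0.8   1.7  -1.06] margin 1.07
B 20 1 [-1.21  1.09  1.35  0.8   1.7  -1.06] margin 1.07
A 20 0 [-1.15  1.05  1.56  1.22  1.37  2.1 ] margin 0.98
A 20 0 [-1.15  1.05  1.56  1.22  1.37  2.1 ] margin 0.98
A 20 0 [-1.15  1.05  1.56  1.22  1.37  2.1 ] margin 0.98
A 20 1 [-1.15  1.05  1.56  1.22  1.37 -1.04] margin 1.11
A 20 1 [-1.15  1.05  1.56  1.22  1.37 -1.04] margin 1.11
A 20 1 [-1.15  1.05  1.56  1.22  1.37 -1.04] margin 1.11
A 20 1 [-1.15  1.05  1.56  1.22  1.37 -1.04] margin 1.11
A 20 1 [-1.15  1.05  1.56  1.22  1.37 -1.04] margin 1.11
A 20 1 [-1.15  1.05  1.56  1.22  1.37 -1.04] margin 1.11
[np.float64(0.6118413
[... 2776 characters left out ...]
6  1.6   0.64  0.97  2.58] margin 0.5
c1 120 1 [-0.25  0.76  1.6   0.64  0.97  2.58] margin 0.5
[np.float64(0.45284910770270986), np.float64(0.08395457262090168), 0.061]
c3 120 0 [-0.3   0.65  2.01  0.79  0.76 -0.85] margin 0.64
c3 120 0 [-0.3   0.65  2.01  0.79  0.76 -0.85] margin 0.64
c3 120 0 [-0.3   0.65  2.01  0.79  0.76 -0.85] margin 0.64
c3 120 0 [-0.3   0.65  2.01  0.79  0.76 -0.85] margin 0.64
c3 120 0 [-0.3   0.65  2.01  0.79  0.76 -0.85] margin 0.64
c3 120 0 [-0.3   0.65  2.01  0.79  0.76 -0.85] margin 0.64
c3 120 1 [-0.3   0.65  2.01  0.79  0.76  2.29] margin 0.64
c3 120 1 [-0.3   0.65  2.01  0.79  0.76  2.29] margin 0.64
c3 120 1 [-0.3   0.65  2.01  0.79  0.76  2.29] margin 0.64
```

>>> arm_command:
  deltas: [0.75,0,0,130,0.25,0.46,0,0.75,0,0,130,0.25,0.46,0,0.75,0,0,130,0.25,0.46,0,0.75,0,0,130,0.25,0.46,0,0.75,0,0,130,0.25,0.46,0]

```text
t: 8.7
position: [0.4289, -0.2252, 0.4421]
tcp_rot: [0.539, 2.427, -0.097]
contact_force: [2.2, 0.0, -1.2]
opening: 0.0642
gripper_force: 0.0
```

```bash
cat > plan.py <<'E'
import sys
from kin import *
from h import status
r=np.radians
def plan(g,h,phi,fl=0,back=0,cur=None,q=None,n=20):
    """print shift(mm)/turn from current pose to pose with grasp point g (retracted 'back' m along tool), check IK"""
    if cur is None:
        s=status.observe(); cur=(np.array(s["position"]),Ro.from_rotvec(s["tcp_rot"])); q=np.array(s["joints"])
    T=pose(r(h),r(phi),fl); pos=tcp(g,T)-T.apply([0,0,back])
    dR=(T*cur[1].inv()).as_rotvec(); d=pos-cur[0]; worst=0;qs=[q];mz=9
    for k in range(1,n+1):
        Tk=Ro.from_rotvec(dR*k/n)*cur[1]; c,qq=iks(cur[0]+d*k/n,Tk,qs[-1]); worst=max(worst,c); qs.append(qq)
    qs=np.array(qs); rows=int(np.ceil(max(np.linalg.norm(d)/.05,np.degrees(np.linalg.norm(dR))/8.59)))
    print("shift",(d*1000).round(1),"turn",dR.round(3),"rows>=",rows,"ikerr",round(worst,8),"maxjump",abs(np.diff(qs,axis=0)).max().round(2),"q",qs[-1].round(2),"tcp",pos.round(3))
    return (pos,T),qs[-1]
E
python3 log.py
python3 - <<'E'
from plan import *
c,q=plan([.441,-.3595,.052],61.5,25,0,.13)
plan([.441,-.3595,.052],61.5,25,0,0,c,q)
E
```

```text
8.7 [[-0.8043, -0.1697, 1.7918, 0.3494, 0.9462, -2.0599], [0.4289, -0.2252, 0.4421], [0.539, 2.427, -0.0969]]
shift [ -35.9 -222.7 -343.2] turn [ 0.105 -0.518  1.442] rows>= 11 ikerr 0.24925384 maxjump 0.6 q [-1.22  1.41  0.22  1.2   2.49 -3.08] tcp [ 0.393 -0.448  0.099]
shift [ 56.2 103.5 -54.9] turn [0. 0. 0.] rows>= 3 ikerr 0.31478848 maxjump 0.01 q [-1.06  1.49  0.22  1.14  2.41 -3.08] tcp [ 0.449 -0.344  0.044]
```

Run:
```python
from plan import *
g=[.42,-.28,.40]
c,q=plan(g,-130,90,0,0)
c,q=plan([.40,-.35,.30],150,80,0,0,c,q)
c,q=plan([.441,-.3595,.052],61.5,25,0,.13,c,q)
plan([.441,-.3595,.052],61.5,25,0,0,c,q)
```

```text
shift [ -8.9 -54.8 -61.1] turn [ 0.718  0.239 -1.757] rows>= 13 ikerr 0.0 maxjump 0.15 q [-0.71  0.2   1.39 -0.    1.55 -0.01] tcp [ 0.42  -0.28   0.381]
shift [-22.9 -68.4 -99.7] turn [-0.033  0.187 -1.392] rows>= 10 ikerr 0.0 maxjump 0.07 q [-0.8   0.4   1.38 -0.05  1.53  1.3 ] tcp [ 0.397 -0.348  0.281]
shift [  -4.1  -99.6 -182.4] turn [ 1.016  0.286 -1.414] rows>= 12 ikerr 0.0 maxjump 0.05 q [-1.32  1.03  1.17  0.7   1.86  2.18] tcp [ 0.393 -0.448  0.099]
shift [ 56.2 103.5 -54.9] turn [0. 0. 0.] rows>= 3 ikerr 0.0 maxjump 0.01 q [-1.2   1.05  1.38  0.77  1.63  2.1 ] tcp [ 0.449 -0.344  0.044]
```

>>> arm_command:
  deltas: [0.75,-9,-55,-61,0.718,0.239,-1.757,0.75,-9,-55,-61,0.718,0.239,-1.757,0.75,-9,-55,-61,0.718,0.239,-1.757,0.75,-9,-55,-61,0.718,0.239,-1.757,0.75,-9,-55,-61,0.718,0.239,-1.757,0.75,-9,-55,-61,0.718,0.239,-1.757,0.75,-9,-55,-61,0.718,0.239,-1.757,0.75,-9,-55,-61,0.718,0.239,-1.757,0.75,-9,-55,-61,0.718,0.239,-1.757,0.75,-9,-55,-61,0.718,0.239,-1.757,0.75,-9,-55,-61,0.718,0.239,-1.757,0.75,-9,-55,-61,0.718,0.239,-1.757,0.75,-9,-55,-61,0.718,0.239,-1.757,0.75,-9,-55,-61,0.718,0.239,-1.757,0.75,-9,-55,-61,0.718,0.239,-1.757]

```text
t: 10.2
position: [0.4212, -0.2805, 0.3803]
tcp_rot: [2.839, 1.334, -0.011]
contact_force: [-0.3, -1.0, 0.4]
opening: 0.0642
gripper_force: 0.0
```

>>> arm_command:
  deltas: [0.75,-23,-68,-100,-0.033,0.187,-1.392,0.75,-23,-68,-100,-0.033,0.187,-1.392,0.75,-23,-68,-100,-0.033,0.187,-1.392,0.75,-23,-68,-100,-0.033,0.187,-1.392,0.75,-23,-68,-100,-0.033,0.187,-1.392,0.75,-23,-68,-100,-0.033,0.187,-1.392,0.75,-23,-68,-100,-0.033,0.187,-1.392,0.75,-23,-68,-100,-0.033,0.187,-1.392,0.75,-23,-68,-100,-0.033,0.187,-1.392,0.75,-23,-68,-100,-0.033,0.187,-1.392,0.75,-23,-68,-100,-0.033,0.187,-1.392]

```text
t: 11.3
position: [0.3977, -0.348, 0.2807]
tcp_rot: [-2.982, 0.789, 0.273]
contact_force: [-1.0, 0.1, 0.1]
opening: 0.0638
gripper_force: 0.0
```

>>> arm_command:
  deltas: [0.75,-4,-100,-82,1.016,0.286,-1.414,0.75,-4,-100,-82,1.016,0.286,-1.414,0.75,-4,-100,-82,1.016,0.286,-1.414,0.75,-4,-100,-82,1.016,0.286,-1.414,0.75,-4,-100,-82,1.016,0.286,-1.414,0.75,-4,-100,-82,1.016,0.286,-1.414,0.75,-4,-100,-82,1.016,0.286,-1.414,0.75,-4,-100,-82,1.016,0.286,-1.414,0.75,-4,-100,-82,1.016,0.286,-1.414,0.75,-4,-100,-82,1.016,0.286,-1.414,0.75,-4,-100,-82,1.016,0.286,-1.414,0.75,-4,-100,-82,1.016,0.286,-1.414,0.75,-4,-100,-82,1.016,0.286,-1.414,0.75,-4,-100,-82,1.016,0.286,-1.414,0.75,-4,-100,-82,1.016,0.286,-1.414]

```text
t: 12.8
position: [0.3941, -0.448, 0.199]
tcp_rot: [-1.068, 1.772, 0.676]
contact_force: [0.8, -1.1, -1.3]
opening: 0.0639
gripper_force: 0.0
```

Run:
```python
from plan import *
from h import *
a,_,_=grab("scene");b,_,_=grab("top")
c=np.zeros((600,800,3),np.uint8);
c[:300,:400]=cv2.resize(a[180:330,220:420],(400,300),interpolation=2);c[:,400:]=cv2.resize(b[150:300,330:430],(400,600),interpolation=2)
c[300:,:400]=cv2.resize(b[140:260,150:310],(400,300),interpolation=2)
cv2.imwrite("pics/d3.png",np.clip(c*1.2,0,255).astype('uint8'))
plan([.441,-.3595,.052],61.5,25,0,.13)
print(status.observe()["t"])
```

```text
shift [  -1.1    0.  -100.2] turn [-0.003  0.008 -0.006] rows>= 3 ikerr 0.0 maxjump 0.01 q [-1.32  1.03  1.17  0.7   1.86  2.18] tcp [ 0.393 -0.448  0.099]
12.9
```

View pics/d3.png

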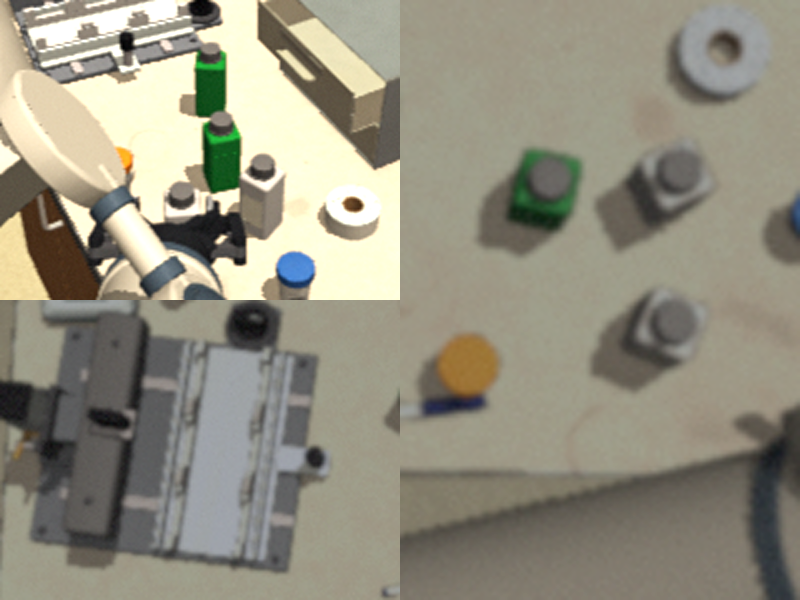

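d3: bottles are unmoved (cap B at (398.3,230.5), cap A at (400,193)), and the gripper stands to the near right of B. Going down and forward.

>>> arm_command:
  deltas: [0.75,-1,0,-50,0,0,0,0.75,-1,0,-100,0,0,0,0.75,-1,0,-100,0,0,0,0.75,13,26,-114,0,0,0,0.75,27,52,-128,0,0,0,0.75,41,78,-141,0,0,0,0.75,55,104,-155,0,0,0,0.75,55,104,-155,0,0,0,0.75,55,104,-155,0,0,0,0,55,104,-155,0,0,0,0,55,104,-155,0,0,0,0,55,104,-155,0,0,0,0,55,104,-155,0,0,0,0,55,104,-155,0,0,0]
  force: 70

```text
t: 14.3
position: [0.4486, -0.3454, 0.0448]
tcp_rot: [-1.061, 1.772, 0.675]
contact_force: [0.3, -4.6, 9.0]
opening: 0.0413
gripper_force: 71.1
```

```bash
python3 - <<'E'
from h import *
np.set_printoptions(precision=4,suppress=True)
c,s=np.cos(1.4585),np.sin(1.4585);R=np.array([[c,-s],[s,c]]);o=np.array([.5375,.1207])
for px in((226,184),(222,212),(253,187.4),(248.6,215)): print(R.T@(px2w("top",*px,.066)[:2]-o))
E
python3 - <<'E'
from plan import *
c,q=plan([.44,-.34,.30],61.5,70,0,0)
c,q=plan([.44,-.20,.35],150,90,0,0,c,q)
c,q=plan([.50,-.05,.35],-120,95,0,0,c,q)
c,q=plan([.612,.066,.20],-96.44,115,0,0,c,q)
c,q=plan([.612,.066,.061],-96.44,115,0,0,c,q)
E
```

```text
[-0.0022 -0.0345]
[-0.0032  0.0449]
[-0.0786 -0.034 ]
[-0.0776  0.0443]
shift [ -5.5  11.1 237.3] turn [-0.695  0.382 -0.004] rows>= 6 ikerr 0.0 maxjump 0.04 q [-0.94  0.41  1.41  0.31  1.49  2.64] tcp [ 0.443 -0.334  0.282]
shift [ -3.1 134.3  48.9] turn [-0.372 -0.105  1.528] rows>= 11 ikerr 0.0 maxjump 0.06 q [-0.55  0.2   1.53 -0.    1.42  1.54] tcp [ 0.44  -0.2    0.331]
shift [6.080e+01 1.514e+02 1.000e-01] turn [ 0.025 -0.094  1.57 ] rows>= 11 ikerr 0.0 maxjump 0.07 q [-0.27  0.21  1.51  0.09  1.4   0.24] tcp [ 0.501 -0.049  0.331]
shift [ 112.1  122.5 -148.3] turn [ 0.334 -0.11   0.407] rows>= 5 ikerr 0.0 maxjump 0.03 q [-0.21  0.54  1.5   0.47  1.18 -0.3 ] tcp [0.613 0.074 0.183]
shift [   0.    0. -139.] turn [0. 0. 0.] rows>= 3 ikerr 0.0 maxjump 0.01 q [-0.21  0.74  1.6   0.55  0.93 -0.46] tcp [0.613 0.074 0.044]
```

>>> arm_command:
  deltas: [0,0,0,20,0,0,0,0,0,0,50,0,0,0,0,0,0,90,0,0,0,0,0,0,130,0,0,0,0,-5,11,237,-0.695,0.382,0,0,-5,11,237,-0.695,0.382,0,0,-5,11,237,-0.695,0.382,0,0,-5,11,237,-0.695,0.382,0,0,-5,11,237,-0.695,0.382,0,0,-5,11,237,-0.695,0.382,0,0,-5,11,237,-0.695,0.382,0]

```text
t: 15.4
position: [0.444, -0.3323, 0.2824]
tcp_rot: [-1.454, 2.431, 0.257]
contact_force: [-0.5, 0.0, -0.6]
opening: 0.0417
gripper_force: 49.2
```

>>> arm_command:
  deltas: [0,-3,134,49,-0.372,-0.105,1.528,0,-3,134,49,-0.372,-0.105,1.528,0,-3,134,49,-0.372,-0.105,1.528,0,-3,134,49,-0.372,-0.105,1.528,0,-3,134,49,-0.372,-0.105,1.528,0,-3,134,49,-0.372,-0.105,1.528,0,-3,134,49,-0.372,-0.105,1.528,0,-3,134,49,-0.372,-0.105,1.528,0,-3,134,49,-0.372,-0.105,1.528,0,-3,134,49,-0.372,-0.105,1.528,0,-3,134,49,-0.372,-0.105,1.528,0,-3,134,49,-0.372,-0.105,1.528]

```text
t: 16.6
position: [0.44, -0.1991, 0.3293]
tcp_rot: [3.033, -0.809, -0.005]
contact_force: [-0.4, 0.3, -0.7]
opening: 0.0411
gripper_force: 75.0
```

>>> arm_command:
  deltas: [0,61,151,0,0.025,-0.094,1.57,0,61,151,0,0.025,-0.094,1.57,0,61,151,0,0.025,-0.094,1.57,0,61,151,0,0.025,-0.094,1.57,0,61,151,0,0.025,-0.094,1.57,0,61,151,0,0.025,-0.094,1.57,0,61,151,0,0.025,-0.094,1.57,0,61,151,0,0.025,-0.094,1.57,0,61,151,0,0.025,-0.094,1.57,0,61,151,0,0.025,-0.094,1.57,0,61,151,0,0.025,-0.094,1.57,0,61,151,0,0.025,-0.094,1.57]

```text
t: 17.8
position: [0.5014, -0.0488, 0.3293]
tcp_rot: [-2.683, -1.548, -0.121]
contact_force: [-0.2, -0.1, -0.9]
opening: 0.0412
gripper_force: 75.0
```

```bash
cat >> plan.py <<'E'
def loc(x,y,z,o=(.5375,.1207),yaw=1.4585):
    c,s=np.cos(yaw),np.sin(yaw); return [o[0]+c*x-s*y,o[1]+s*x+c*y,z]
E
python3 - <<'E'
from plan import *
c,q=plan(loc(-.047,-.076,.15),-96.44,115,0,0)
plan(loc(-.047,-.076,.062),-96.44,115,0,0,c,q)
E
```

```text
shift [ 107.3  122.2 -196.5] turn [ 0.334 -0.107  0.408] rows>= 6 ikerr 0.0 maxjump 0.03 q [-0.21  0.6   1.56  0.5   1.08 -0.36] tcp [0.609 0.073 0.133]
shift [  0.   0. -88.] turn [0. 0. 0.] rows>= 2 ikerr 0.0 maxjump 0.01 q [-0.21  0.73  1.61  0.55  0.93 -0.47] tcp [0.609 0.073 0.045]
```

>>> arm_command:
  deltas: [0,107,122,0,0.334,-0.107,0.408,0,107,122,0,0.334,-0.107,0.408,0,107,122,0,0.334,-0.107,0.408,0,107,122,0,0.334,-0.107,0.408,0,107,122,0,0.334,-0.107,0.408,0,107,122,-80,0.334,-0.107,0.408,0,107,122,-160,0.334,-0.107,0.408,0,107,122,-196,0.334,-0.107,0.408,0,107,122,-196,0.334,-0.107,0.408,0,107,122,-196,0.334,-0.107,0.408,0,107,122,-196,0.334,-0.107,0.408]

```text
t: 18.9
position: [0.6084, 0.0735, 0.1347]
tcp_rot: [-2.1, -1.875, -0.466]
contact_force: [0.2, 0.0, 0.7]
opening: 0.0415
gripper_force: 74.9
```

Run:
```python
from plan import *
from h import *
a,_,_=grab("scene");b,_,_=grab("top")
c=np.zeros((600,800,3),np.uint8);
c[:,:500]=cv2.resize(a[90:210,220:320],(500,600),interpolation=2);c[:300,500:]=cv2.resize(b[140:240,190:290],(300,300),interpolation=2)
c[300:,500:]=cv2.resize(a[200:330,290:420],(300,300),interpolation=2)
cv2.imwrite("pics/d4.png",np.clip(c*1.2,0,255).astype('uint8'))
# predicted bottle corners in scene if rigid
g=loc(-.047,-.076,.15)
R=pose(r(-96.44),0); ax=R.apply([0,0,1])
g=np.array(g)-ax*.0068
for n,k in(("foot",-.046),("cap",.064)): print(n,w2px("scene",g+ax*k))
plan(loc(-.047,-.076,.062),-96.44,115,0,0)
```

```text
foot [290.23195106 145.39462286]
cap [301.97507346 163.23419491]
shift [ -1.1   0.  -91.6] turn [0.002 0.006 0.   ] rows>= 2 ikerr 0.0 maxjump 0.01 q [-0.21  0.73  1.61  0.55  0.93 -0.47] tcp [0.609 0.073 0.045]
```

View pics/d4.png

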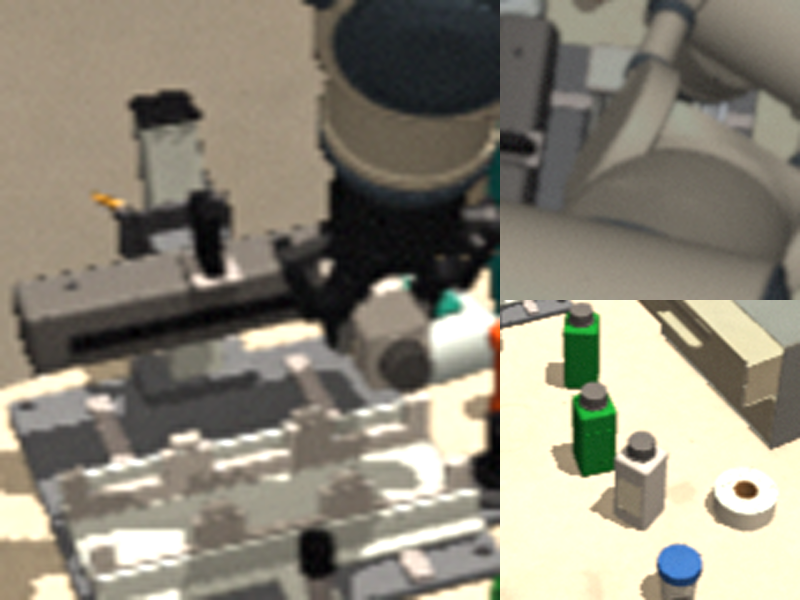

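d4: the bottle is held level with its cap at scene (301,163), where predicted, so the grip is rigid. Lowering it into the far cradle.

>>> arm_command:
  deltas: [0,-1,0,-40,0,0,0,0,-1,0,-60,0,0,0,0,-1,0,-70,0,0,0,0,-1,0,-78,0,0,0,0,-1,0,-82,0,0,0,0,-1,0,-82,0,0,0]

```text
t: 19.6
position: [0.6104, 0.0733, 0.054]
tcp_rot: [-2.101, -1.88, -0.473]
contact_force: [6.2, -0.1, -3.5]
opening: 0.0414
gripper_force: 73.0
```

>>> arm_command:
  deltas: [0,3,0,0,0,0,0,0,3,0,0,0,0,0,0,3,0,-4,0,0,0,0,3,0,-7,0,0,0,0,3,0,-9,0,0,0,0,3,0,-9,0,0,0]

```text
t: 20.2
position: [0.6112, 0.0749, 0.0458]
tcp_rot: [-2.096, -1.878, -0.473]
contact_force: [-8.3, 2.9, 49.1]
opening: 0.0417
gripper_force: 79.2
```

>>> arm_command:
  deltas: [0,0,0,1.5,0,0,0,0,0,0,1.5,0,0,0,0.65,0,0,1.5,0,0,0,0.65,0,0,1.5,0,0,0,0.65,0,0,1.5,0,0,0,0.65,0,0,1.5,0,0,0]

```text
t: 20.8
position: [0.6103, 0.0739, 0.0439]
tcp_rot: [-2.098, -1.878, -0.467]
contact_force: [0.4, -0.9, 0.8]
opening: 0.0553
gripper_force: 0.0
```

>>> arm_command:
  deltas: [0.65,-1,-8,18,0,0,0,0.65,-2,-17,36,0,0,0,0.65,-5,-42,91,0,0,0,0.65,-7,-63,136,0,0,0,0.65,-7,-63,186,0,0,0,0.65,-60,-130,236,0,0,0,0.65,-80,-180,270,0,0,0,0.65,-80,-180,270,0,0,0,0.65,-80,-180,270,0,0,0]

```text
t: 21.7
position: [0.5297, -0.1091, 0.3166]
tcp_rot: [-2.102, -1.879, -0.469]
contact_force: [0.3, -0.2, -0.9]
opening: 0.0557
gripper_force: 0.0
```

Run:
```python
from plan import *
from h import *
a,_,_=grab("scene");b,_,_=grab("top")
c=np.zeros((600,800,3),np.uint8);
c[:300,:400]=cv2.resize(a[120:210,220:340],(400,300),interpolation=2);c[:300,400:]=cv2.resize(b[140:260,190:350],(400,300),interpolation=2)
c[300:,:400]=cv2.resize(a[220:340,280:440],(400,300),interpolation=2);c[300:,400:]=cv2.resize(b[160:250,320:440],(400,300),interpolation=2)
cv2.imwrite("pics/d5.png",np.clip(c*1.2,0,255).astype('uint8'))
A=[.544,-.363,.052]
c,q=plan([.46,-.14,.35],-150,90,0,0)
c,q=plan([.46,-.25,.35],130,80,0,0,c,q)
c,q=plan([*A[:2],.152],35.5,25,0,.13,c,q)
c,q=plan(A,35.5,25,0,.13,c,q)
plan(A,35.5,25,0,0,c,q)
print(status.observe()["t"])
```

```text
shift [-70.4 -32.1  15.7] turn [-0.374  0.251 -0.92 ] rows>= 7 ikerr 0.0 maxjump 0.06 q [-0.42  0.19  1.53 -0.    1.42  0.63] tcp [ 0.46  -0.14   0.331]
shift [  -2.1 -107.5    0.3] turn [ 0.033  0.187 -1.392] rows>= 10 ikerr 0.0 maxjump 0.06 q [-0.64  0.34  1.33  0.04  1.64  1.81] tcp [ 0.458 -0.247  0.331]
shift [   4.2 -173.9 -132.4] turn [ 1.061 -0.135 -1.509] rows>= 13 ikerr 0.0 maxjump 0.05 q [-1.32  0.78  1.51  1.01  1.54  2.35] tcp [ 0.462 -0.421  0.199]
shift [   0.    0. -100.] turn [0. 0. 0.] rows>= 2 ikerr 0.0 maxjump 0.01 q [-1.32  0.93  1.52  1.02  1.45  2.21] tcp [ 0.462 -0.421  0.099]
shift [ 95.9  68.4 -54.9] turn [0. 0. 0.] rows>= 3 ikerr 0.0 maxjump 0.01 q [-1.14  1.01  1.57  1.18  1.3   2.14] tcp [ 0.558 -0.353  0.044]
21.8
```

View pics/d5.png

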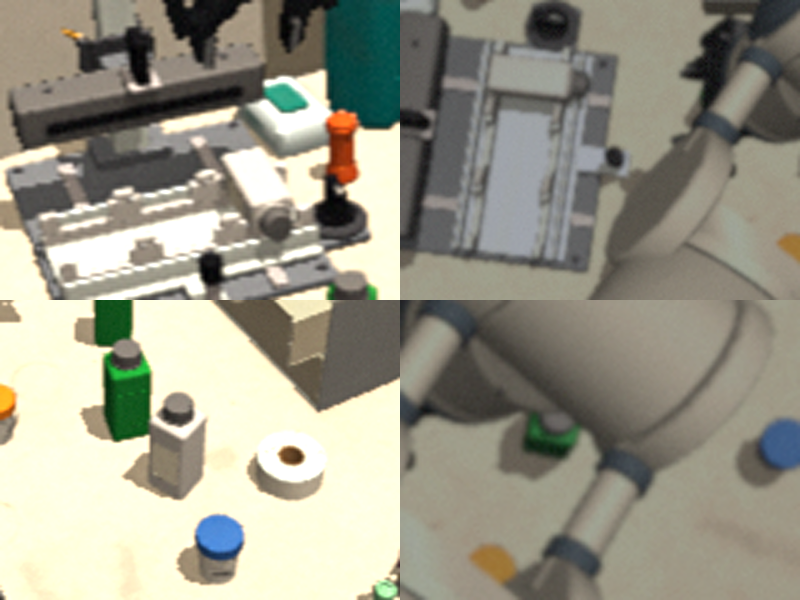

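d5: the first bottle lies in the far cradle, cap to the right; A is still at scene (351,262). Now to A.

>>> arm_command:
  deltas: [0.75,-70,-32,16,-0.374,0.251,-0.92,0.75,-70,-32,16,-0.374,0.251,-0.92,0.75,-70,-32,16,-0.374,0.251,-0.92,0.75,-70,-32,16,-0.374,0.251,-0.92,0.75,-70,-32,16,-0.374,0.251,-0.92,0.75,-70,-32,16,-0.374,0.251,-0.92,0.75,-70,-32,16,-0.374,0.251,-0.92,0.75,-70,-32,16,-0.374,0.251,-0.92,0.75,-70,-32,16,-0.374,0.251,-0.92]

```text
t: 22.7
position: [0.4607, -0.1369, 0.3293]
tcp_rot: [-3.027, -0.822, -0.001]
contact_force: [0.3, 0.3, 1.5]
opening: 0.0643
gripper_force: 0.0
```

>>> arm_command:
  deltas: [0.75,-2,-107,0,0.033,0.187,-1.392,0.75,-2,-107,0,0.033,0.187,-1.392,0.75,-2,-107,0,0.033,0.187,-1.392,0.75,-2,-107,0,0.033,0.187,-1.392,0.75,-2,-107,0,0.033,0.187,-1.392,0.75,-2,-107,0,0.033,0.187,-1.392,0.75,-2,-107,0,0.033,0.187,-1.392,0.75,-2,-107,0,0.033,0.187,-1.392,0.75,-2,-107,0,0.033,0.187,-1.392,0.75,-2,-107,0,0.033,0.187,-1.392,0.75,-2,-107,0,0.033,0.187,-1.392]

```text
t: 23.8
position: [0.4583, -0.2454, 0.3296]
tcp_rot: [-2.77, 1.287, 0.239]
contact_force: [-0.5, 0.4, 0.3]
opening: 0.0632
gripper_force: 0.0
```

>>> arm_command:
  deltas: [0.75,4,-174,-132,1.061,-0.135,-1.509,0.75,4,-174,-132,1.061,-0.135,-1.509,0.75,4,-174,-132,1.061,-0.135,-1.509,0.75,4,-174,-132,1.061,-0.135,-1.509,0.75,4,-174,-132,1.061,-0.135,-1.509,0.75,4,-174,-132,1.061,-0.135,-1.509,0.75,4,-174,-132,1.061,-0.135,-1.509,0.75,4,-174,-132,1.061,-0.135,-1.509,0.75,4,-174,-132,1.061,-0.135,-1.509,0.75,4,-174,-132,1.061,-0.135,-1.509,0.75,4,-174,-132,1.061,-0.135,-1.509,0.75,4,-174,-132,1.061,-0.135,-1.509,0.75,4,-174,-132,1.061,-0.135,-1.509,0.75,4,-174,-132,1.061,-0.135,-1.509,0.75,4,-174,-132,1.061,-0.135,-1.509]

```text
t: 25.3
position: [0.4627, -0.4194, 0.1984]
tcp_rot: [-0.624, 1.933, 0.388]
contact_force: [0.5, -0.2, 0.6]
opening: 0.0643
gripper_force: 0.0
```

Run:
```python
from plan import *
from h import *
a,_,_=grab("scene");b,_,_=grab("top")
c=np.zeros((400,800,3),np.uint8);
c[:,:400]=cv2.resize(a[200:330,290:420],(400,400),interpolation=2);c[:,400:]=cv2.resize(b[155:255,340:440],(400,400),interpolation=2)
cv2.imwrite("pics/d6.png",np.clip(c*1.2,0,255).astype('uint8'))
A=[.544,-.363,.052]
print(w2px("top",[.544,-.363,.11]),w2px("scene",[.544,-.363,.11]))
c,q=plan(A,35.5,25,0,.13)
plan(A,35.5,25,0,0,c,q)
```

```text
[399.1185209  192.49735908] [349.63451084 260.05031979]
shift [ -0.9  -2.1 -99.6] turn [ 0.006  0.001 -0.001] rows>= 2 ikerr 0.0 maxjump 0.01 q [-1.32  0.93  1.52  1.02  1.45  2.21] tcp [ 0.462 -0.421  0.099]
shift [ 95.9  68.4 -54.9] turn [0. 0. 0.] rows>= 3 ikerr 0.0 maxjump 0.01 q [-1.14  1.01  1.57  1.18  1.3   2.14] tcp [ 0.558 -0.353  0.044]
```

View pics/d6.png

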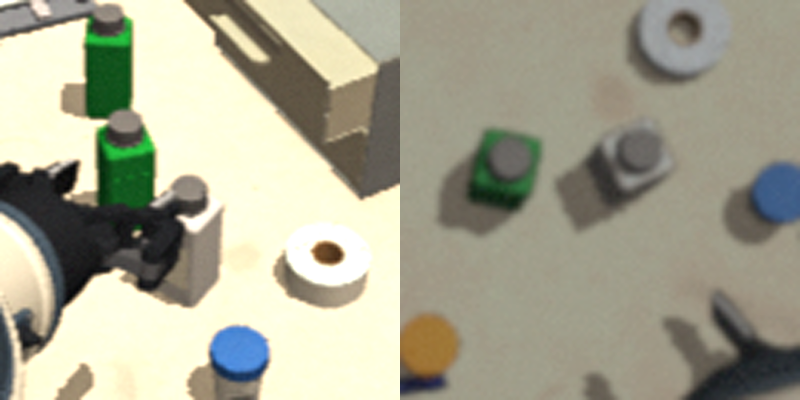

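d6: A's cap is at top (399.8,193), so my estimate moves about 2 mm to the right. Approaching and gripping.

>>> arm_command:
  deltas: [0.75,-2,-4,-50,0,0,0,0.75,-2,-4,-100,0,0,0,0.75,-2,-4,-100,0,0,0,0.75,22,13,-114,0,0,0,0.75,46,30,-127,0,0,0,0.75,70,47,-141,0,0,0,0.75,94,64,-154,0,0,0,0.75,94,64,-154,0,0,0,0.75,94,64,-154,0,0,0,0,94,64,-154,0,0,0,0,94,64,-154,0,0,0,0,94,64,-154,0,0,0,0,94,64,-154,0,0,0,0,94,64,-154,0,0,0]
  force: 70

```text
t: 26.8
position: [0.5563, -0.3564, 0.0459]
tcp_rot: [-0.618, 1.932, 0.388]
contact_force: [0.2, -0.6, 8.6]
opening: 0.0435
gripper_force: 67.3
```

Run:
```python
from plan import *
c,q=plan([.52,-.37,.30],35.5,70,0,0)
c,q=plan([.48,-.22,.35],130,90,0,0,c,q)
c,q=plan([.46,-.05,.35],-130,95,0,0,c,q)
c,q=plan(loc(-.047,.084,.15),-96.44,115,0,0,c,q)
c,q=plan(loc(-.047,.084,.062),-96.44,115,0,0,c,q)
```

```text
shift [-31.   -9.8 236.2] turn [-0.452  0.643  0.001] rows>= 6 ikerr 0.00058613 maxjump 0.06 q [-0.9   0.45  1.36  0.38  1.33  3.08] tcp [ 0.525 -0.366  0.282]
shift [-45.3 146.2  48.9] turn [-0.388  0.049  1.631] rows>= 12 ikerr 0.0 maxjump 0.06 q [-0.54  0.27  1.43 -0.    1.44  1.9 ] tcp [ 0.48  -0.22   0.331]
shift [-1.890e+01  1.713e+02  1.000e-01] turn [ 0.    -0.099  1.744] rows>= 12 ikerr 0.0 maxjump 0.08 q [-0.29  0.14  1.6   0.08  1.36  0.39] tcp [ 0.461 -0.049  0.331]
shift [ -11.4  140.1 -198.3] turn [ 0.325 -0.14   0.58 ] rows>= 5 ikerr 0.0 maxjump 0.06 q [-0.25  0.44  1.95  0.56  0.9  -0.52] tcp [0.45  0.091 0.133]
shift [  0.   0. -88.] turn [0. 0. 0.] rows>= 2 ikerr 0.0 maxjump 0.01 q [-0.25  0.62  2.01  0.7   0.7  -0.73] tcp [0.45  0.091 0.045]
```

>>> arm_command:
  deltas: [0,0,0,5,0,0,0,0,0,0,20,0,0,0,0,0,0,50,0,0,0,0,0,0,90,0,0,0,0,-15,0,140,0,0,0,0,-30,0,190,0,0,0,0,-30,0,236,0,0,0,0,-30,0,236,0,0,0]
  force: 80

```text
t: 27.6
position: [0.5264, -0.3563, 0.2874]
tcp_rot: [-0.624, 1.932, 0.38]
contact_force: [-0.9, -0.6, -1.8]
opening: 0.0432
gripper_force: 78.3
```

Run:
```python
from plan import *
c,q=plan([.51,-.34,.30],70,50,0,0)
c,q=plan([.48,-.22,.35],130,90,0,0,c,q)
c,q=plan([.46,-.05,.35],-130,95,0,0,c,q)
c,q=plan(loc(-.047,.084,.15),-96.44,115,0,0,c,q)
```

```text
shift [-12.2  27.8  -1.9] turn [-0.343  0.277  0.593] rows>= 5 ikerr 0.0 maxjump 0.03 q [-0.96  0.61  1.2   0.56  1.75  2.51] tcp [ 0.514 -0.329  0.285]
shift [-34.2 108.5  45.6] turn [-0.719 -0.127  1.003] rows>= 9 ikerr 0.0 maxjump 0.04 q [-0.54  0.27  1.43  0.    1.44  1.9 ] tcp [ 0.48  -0.22   0.331]
shift [-1.890e+01  1.713e+02  1.000e-01] turn [ 0.    -0.099  1.744] rows>= 12 ikerr 0.0 maxjump 0.08 q [-0.29  0.14  1.6   0.08  1.36  0.39] tcp [ 0.461 -0.049  0.331]
shift [ -11.4  140.1 -198.3] turn [ 0.325 -0.14   0.58 ] rows>= 5 ikerr 0.0 maxjump 0.06 q [-0.25  0.44  1.95  0.56  0.9  -0.52] tcp [0.45  0.091 0.133]
```

>>> arm_command:
  deltas: [0,-12,28,0,-0.343,0.277,0.593,0,-12,28,0,-0.343,0.277,0.593,0,-12,28,0,-0.343,0.277,0.593,0,-12,28,0,-0.343,0.277,0.593,0,-12,28,0,-0.343,0.277,0.593,0,-12,28,0,-0.343,0.277,0.593]

```text
t: 28.2
position: [0.5159, -0.3267, 0.2821]
tcp_rot: [-1.448, 2.069, 0.532]
contact_force: [0.8, 0.5, -1.2]
opening: 0.0436
gripper_force: 78.3
```

>>> arm_command:
  deltas: [0,-34,108,46,-0.719,-0.127,1.003,0,-34,108,46,-0.719,-0.127,1.003,0,-34,108,46,-0.719,-0.127,1.003,0,-34,108,46,-0.719,-0.127,1.003,0,-34,108,46,-0.719,-0.127,1.003,0,-34,108,46,-0.719,-0.127,1.003,0,-34,108,46,-0.719,-0.127,1.003,0,-34,108,46,-0.719,-0.127,1.003,0,-34,108,46,-0.719,-0.127,1.003,0,-34,108,46,-0.719,-0.127,1.003]

```text
t: 29.2
position: [0.4795, -0.2182, 0.3261]
tcp_rot: [2.838, -1.342, -0.006]
contact_force: [0.2, -0.2, -0.7]
opening: 0.0435
gripper_force: 78.3
```

>>> arm_command:
  deltas: [0,-19,171,0,0,-0.099,1.744,0,-19,171,0,0,-0.099,1.744,0,-19,171,0,0,-0.099,1.744,0,-19,171,0,0,-0.099,1.744,0,-19,171,0,0,-0.099,1.744,0,-19,171,0,0,-0.099,1.744,0,-19,171,0,0,-0.099,1.744,0,-19,171,0,0,-0.099,1.744,0,-19,171,0,0,-0.099,1.744,0,-19,171,0,0,-0.099,1.744,0,-19,171,0,0,-0.099,1.744,0,-19,171,0,0,-0.099,1.744,0,-19,171,0,0,-0.099,1.744]

```text
t: 30.5
position: [0.4613, -0.0487, 0.3258]
tcp_rot: [-2.821, -1.295, -0.124]
contact_force: [-0.2, -0.1, -0.7]
opening: 0.0431
gripper_force: 78.4
```

Run:
```python
from plan import *
c,q=plan(loc(-.0485,.080,.15),-96.44,115,0,0)
```

```text
shift [  -7.8  138.2 -193. ] turn [ 0.326 -0.14   0.592] rows>= 5 ikerr 0.0 maxjump 0.06 q [-0.25  0.44  1.94  0.56  0.91 -0.52] tcp [0.453 0.089 0.133]
```

>>> arm_command:
  deltas: [0,-9,138,0,0.326,-0.14,0.592,0,-9,138,0,0.326,-0.14,0.592,0,-9,138,0,0.326,-0.14,0.592,0,-9,138,0,0.326,-0.14,0.592,0,-9,138,0,0.326,-0.14,0.592,0,-9,138,-50,0.326,-0.14,0.592,0,-9,138,-100,0.326,-0.14,0.592,0,-9,138,-150,0.326,-0.14,0.592,0,-9,138,-193,0.326,-0.14,0.592,0,-9,138,-193,0.326,-0.14,0.592,0,-9,138,-193,0.326,-0.14,0.592]

```text
t: 31.6
position: [0.4526, 0.0898, 0.1338]
tcp_rot: [-2.1, -1.873, -0.467]
contact_force: [-1.1, 0.4, -1.3]
opening: 0.0439
gripper_force: 78.7
```

Run:
```python
from plan import *
from h import *
a,_,_=grab("scene")
cv2.imwrite("pics/d7.png",np.clip(cv2.resize(a[90:210,210:330],(600,600),interpolation=2)*1.2,0,255).astype('uint8'))
plan(loc(-.0485,.081,.062),-96.44,115,0,0)
```

```text
shift [ -0.9  -0.1 -89.9] turn [0.    0.003 0.   ] rows>= 2 ikerr 0.0 maxjump 0.01 q [-0.25  0.62  2.    0.7   0.71 -0.72] tcp [0.452 0.09  0.045]
```

View pics/d7.png

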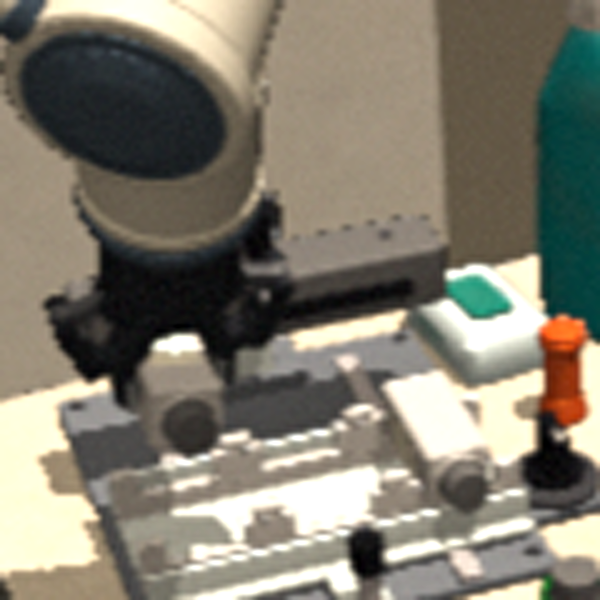

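d7: the second bottle is held nearly level with its cap at crop (187,425), above the near cradle. Lowering.

>>> arm_command:
  deltas: [0,-1,0,-40,0,0,0,0,-1,0,-60,0,0,0,0,-1,0,-70,0,0,0,0,-1,0,-76,0,0,0,0,-1,0,-80,0,0,0,0,-1,0,-80,0,0,0]

```text
t: 32.25
position: [0.4535, 0.09, 0.0556]
tcp_rot: [-2.098, -1.88, -0.473]
contact_force: [0.0, 0.6, 14.2]
opening: 0.0409
gripper_force: 85.8
```

>>> arm_command:
  deltas: [0,0,0,-2,0,0,0,0,0,0,-4,0,0,0,0,0,0,-6,0,0,0,0,0,0,-6,0,0,0]

```text
t: 32.65
position: [0.4538, 0.0903, 0.0504]
tcp_rot: [-2.098, -1.88, -0.475]
contact_force: [-0.2, 1.3, 31.7]
opening: 0.0412
gripper_force: 95.2
```

>>> arm_command:
  deltas: [0,0,0,1.5,0,0,0,0,0,0,1.5,0,0,0,0.65,0,0,1.5,0,0,0,0.65,0,0,1.5,0,0,0,0.65,0,0,1.5,0,0,0,0.65,0,0,1.5,0,0,0,0.65,-1,-9,20,0,0,0,0.65,-2,-17,38,0,0,0,0.65,-5,-42,91,0,0,0,0.65,-7,-63,136,0,0,0,0.65,-7,-100,186,0,0,0,0.65,-7,-150,230,0,0,0,0.65,0,-200,250,0,0,0,0.65,0,-200,250,0,0,0,0.65,0,-200,250,0,0,0]

```text
t: 34.15
position: [0.4529, -0.1143, 0.2992]
tcp_rot: [-2.103, -1.881, -0.47]
contact_force: [-0.3, 0.2, -1.3]
opening: 0.0555
gripper_force: 0.0
```

Run:
```python
from plan import *
from h import *
a,_,_=grab("scene");b,_,_=grab("top")
c=np.zeros((600,800,3),np.uint8);
c[:400,:400]=cv2.resize(a[120:220,220:320],(400,400),interpolation=2);c[:400,400:]=cv2.resize(b[145:255,190:300],(400,400),interpolation=2)
c[400:,:300]=cv2.resize(a[200:340,240:450],(300,200),interpolation=2);c[400:,400:]=cv2.resize(b[150:270,300:540],(400,200),interpolation=2)
cv2.imwrite("pics/d8.png",np.clip(c*1.2,0,255).astype('uint8'))
s=status.observe();print(s["t"],s["position"],s["joints"])
```

```text
34.25 [ 0.45134933 -0.11046014  0.29700027] [-0.64271647  0.28452396  1.59294487  0.37504668  1.49863787 -0.60423066]
```

View pics/d8.png

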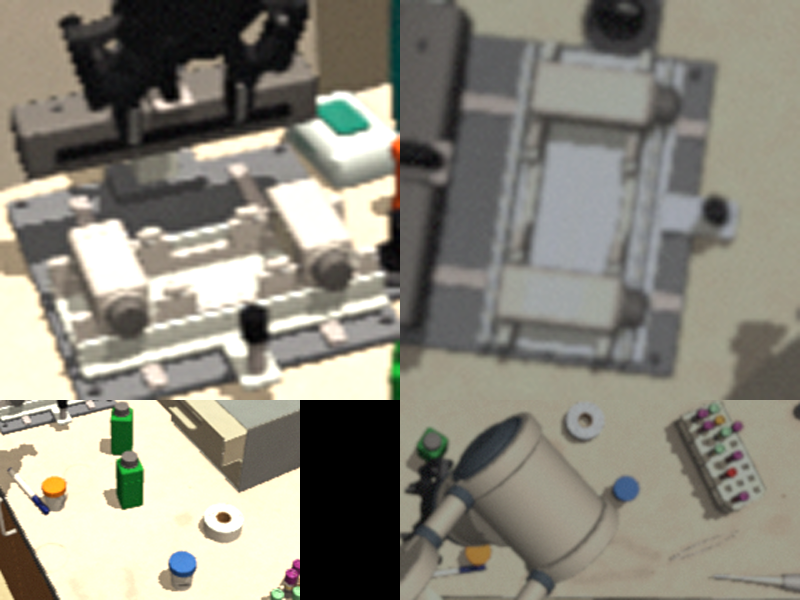

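d8: both bottles lie in the cradles, caps to the right, and the cups are unmoved. I'll check the near bottle's height and position numerically against the far one.

Run:
```python
from plan import *
from h import *
def prof(n,y0,z,xs,hw=.012):
    im=cv2.cvtColor(np.load(n+".npz")["im"],cv2.COLOR_BGR2GRAY).astype(np.float32); out=[]
    for x in xs:
        p=np.array([w2px(n,loc(x,y0+k,z)) for k in np.linspace(-hw,hw,9)],np.float32)
        out.append(cv2.remap(im,p[:,0],p[:,1],cv2.INTER_LINEAR).mean())
    return np.round(out).astype(int)
xs=np.arange(-.130,.031,.004)
print((xs*1000).astype(int).tolist())
for n in("top","scene"):
  for y in(-.078,.082): print(n,y,prof(n,y,.082,xs).tolist())
# cross profile along y at body top
ys=np.arange(-.04,.041,.003)
print((ys*1000).astype(int).tolist())
for n in("top","scene"):
  im=cv2.cvtColor(np.load(n+".npz")["im"],cv2.COLOR_BGR2GRAY).astype(np.float32)
  for y0 in(-.078,.082):
    for x0 in (-.075,-.005):
      o=[]
      for k in ys:
        p=np.array([w2px(n,loc(x0+d,y0+k,.082)) for d in np.linspace(-.006,.006,5)],np.float32);o.append(int(cv2.remap(im,p[:,0],p[:,1],1).mean()))
      print(n,y0,x0,o)
```

```text
[-130, -126, -122, -118, -113, -109, -105, -101, -97, -93, -89, -85, -81, -77, -73, -69, -65, -61, -57, -53, -49, -45, -41, -37, -33, -29, -25, -21, -17, -13, -9, -5, -1, 2, 6, 10, 14, 18, 22, 26, 30]
top -0.078 [83, 83, 83, 82, 80, 74, 72, 73, 73, 80, 101, 125, 134, 135, 135, 135, 135, 135, 135, 135, 134, 134, 134, 134, 134, 134, 134, 134, 133, 134, 134, 132, 118, 96, 114, 113, 88, 79, 80, 81, 81]
top 0.082 [100, 100, 101, 103, 102, 88, 69, 67, 67, 69, 85, 113, 132, 135, 135, 136, 136, 136, 136, 136, 137, 137, 136, 136, 136, 136, 137, 137, 135, 134, 134, 133, 129, 111, 115, 116, 101, 99, 100, 98, 97]
scene -0.078 [80, 86, 94, 102, 111, 112, 120, 130, 159, 184, 213, 229, 230, 230, 229, 229, 229, 229, 229, 229, 229, 229, 229, 229, 229, 229, 229, 228, 229, 230, 230, 224, 186, 135, 120, 121, 124, 126, 127, 127, 127]
scene 0.082 [70, 71, 73, 82, 101, 106, 110, 130, 161, 173, 203, 229, 231, 230, 230, 230, 231, 235, 238, 240, 240, 240, 239, 239, 240, 240, 240, 238, 231, 227, 230, 229, 202, 131, 92, 83, 84, 95, 111, 135, 154]
[-40, -37, -33, -30, -27, -24, -21, -18, -15, -12, -9, -6, -3, 0,
[... 523 characters left out ...]
 98, 93, 92, 110, 125, 130, 130, 129, 128, 128, 129, 129, 129, 128, 125, 111, 86, 76, 87, 97, 101, 104, 93]
scene -0.078 -0.075 [228, 228, 228, 227, 227, 227, 221, 211, 216, 228, 229, 229, 229, 229, 229, 229, 229, 229, 230, 224, 192, 136, 93, 86, 88, 90, 93]
scene -0.078 -0.005 [123, 111, 100, 89, 86, 99, 122, 160, 192, 198, 202, 207, 205, 199, 195, 201, 206, 199, 186, 174, 151, 105, 77, 88, 102, 106, 102]
scene 0.082 -0.075 [118, 121, 121, 121, 119, 120, 133, 183, 223, 231, 230, 230, 230, 229, 229, 229, 229, 230, 229, 213, 159, 92, 75, 86, 92, 91, 93]
scene 0.082 -0.005 [63, 63, 64, 65, 63, 63, 87, 155, 205, 214, 205, 197, 201, 215, 216, 208, 202, 204, 207, 183, 126, 76, 65, 65, 65, 66, 66]
```

Run:
```python
from plan import *
g=loc(-.1497,.0024,.17); print(g)
c,q=plan(g,-96.44,90,0,0)
g[2]=.068
c,q=plan(g,-96.44,90,0,0,c,q)
plan(loc(-.1497+.115,.0024,.068),-96.44,90,0,0,c,q)
```

```text
[np.float64(0.5183396661872651), np.float64(-0.027788153090354564), 0.17]
shift [  67.    82.7 -146. ] turn [-0.433  0.052 -0.002] rows>= 4 ikerr 0.0 maxjump 0.04 q [-0.17  0.45  1.7  -0.    0.99 -0.06] tcp [ 0.518 -0.028  0.151]
shift [   0.    0. -102.] turn [0. 0. 0.] rows>= 3 ikerr 0.0 maxjump 0.01 q [-0.17  0.61  1.79 -0.    0.75 -0.06] tcp [ 0.518 -0.028  0.049]
shift [ 12.9 114.3   0. ] turn [0. 0. 0.] rows>= 3 ikerr 0.0 maxjump 0.01 q [0.05 0.62 1.74 0.   0.78 0.16] tcp [0.531 0.086 0.049]
```

>>> arm_command:
  deltas: [0.65,67,83,0,-0.433,0.052,0,0.65,67,83,0,-0.433,0.052,0,0.65,67,83,0,-0.433,0.052,0,0.65,67,83,-50,-0.433,0.052,0,0.65,67,83,-100,-0.433,0.052,0,0.65,67,83,-146,-0.433,0.052,0,0.65,67,83,-190,-0.433,0.052,0,0.65,67,83,-230,-0.433,0.052,0,0.65,67,83,-248,-0.433,0.052,0,0.65,67,83,-248,-0.433,0.052,0,0,67,83,-248,-0.433,0.052,0,0,67,83,-248,-0.433,0.052,0,0,67,83,-248,-0.433,0.052,0,0,67,83,-248,-0.433,0.052,0,0,67,83,-248,-0.433,0.052,0,0,67,83,-248,-0.433,0.052,0]
  force: 30

```text
t: 35.85
position: [0.5213, -0.0274, 0.0509]
tcp_rot: [2.336, 2.094, 0.005]
contact_force: [9.4, 0.1, -3.4]
opening: 0.0209
gripper_force: 32.4
```

>>> arm_command:
  deltas: [0,2,0,0,0,0,0,0,3,10,0,0,0,0,0,4,20,0,0,0,0,0,6,35,0,0,0,0,0,8,50,0,0,0,0,0,9,65,0,0,0,0,0,11,80,0,0,0,0,0,12,92,0,0,0,0,0,13,100,0,0,0,0,0,13,100,0,0,0,0,0,13,100,0,0,0]

```text
invalid input
```

>>> arm_command:
  deltas: [0,2,0,0,0,0,0,0,3,10,0,0,0,0,0,4,20,0,0,0,0,0,6,35,0,0,0,0,0,8,50,0,0,0,0,0,9,65,0,0,0,0,0,11,80,0,0,0,0,0,12,92,0,0,0,0,0,13,100,0,0,0,0,0,13,100,0,0,0,0]

```text
t: 36.85
position: [0.5329, 0.074, 0.0508]
tcp_rot: [2.337, 2.097, 0.003]
contact_force: [1.6, 1.3, 8.3]
opening: 0.0205
gripper_force: 33.3
```

>>> arm_command:
  deltas: [0,0,3,0,0,0,0,0,1,6,0,0,0,0,0,1,8,0,0,0,0,0,1,10,0,0,0,0,0,1,12,0,0,0,0,0,1,12,0,0,0,0]

```text
t: 37.45
position: [0.534, 0.0841, 0.0508]
tcp_rot: [2.337, 2.095, 0.002]
contact_force: [2.5, -11.7, 7.6]
opening: 0.0207
gripper_force: 33.3
```

>>> arm_command:
  deltas: [0,0,2,0,0,0,0,0,0,4,0,0,0,0,0,0,4,0,0,0,0]

```text
t: 37.75
position: [0.5342, 0.0865, 0.0508]
tcp_rot: [2.335, 2.094, -0.0]
contact_force: [4.3, -31.6, 4.5]
opening: 0.0211
gripper_force: 33.2
```

>>> arm_command:
  deltas: [0,0,-2,0,0,0,0,0.65,0,-2,0,0,0,0,0.65,0,-2,0,0,0,0,0.65,0,-2,0,0,0,0,0.65,0,-2,0,0,0,0,0.65,0,-2,40,0,0,0,0.65,0,-2,80,0,0,0,0.65,0,-2,120,0,0,0,0.65,0,-60,150,0,0,0,0.65,0,-110,170,0,0,0,0.65,0,-160,190,0,0,0,0.65,0,-210,210,0,0,0,0.65,0,-210,210,0,0,0,0.65,0,-210,210,0,0,0]

```text
t: 39.15
position: [0.533, -0.1243, 0.2606]
tcp_rot: [2.341, 2.092, -0.0]
contact_force: [0.1, 0.0, -1.2]
opening: 0.0554
gripper_force: 0.0
```

Run:
```python
from plan import *
from h import *
a,_,_=grab("scene");b,_,_=grab("top")
c=np.zeros((600,800,3),np.uint8);
c[:300,:400]=cv2.resize(a[120:210,210:330],(400,300),interpolation=2);c[:300,400:]=cv2.resize(b[130:250,150:310],(400,300),interpolation=2)
c[300:,:400]=cv2.resize(a[155:191,257:305],(400,300),interpolation=2);c[300:,400:]=cv2.resize(b[135:165,230:270],(400,300),interpolation=2)
cv2.imwrite("pics/d9.png",np.clip(c*1.2,0,255).astype('uint8'))
for J in(.115,.12): print(J,w2px("top",loc(-.16+J,.002,.08)),w2px("scene",loc(-.16+J,.002,.08)))
print(w2px("scene",loc(-.051,-.1446,.056)))
# dark centroids
for n,box in(("top",(195,185,265,215)),("scene",(255,150,290,190))):
    im=cv2.cvtColor(np.load(n+".npz")["im"],cv2.COLOR_BGR2GRAY);x0,y0,x1,y1=box;m=(im[y0:y1,x0:x1]<30).astype(np.uint8)
    k,l,st,ce=cv2.connectedComponentsWithStats(m)
    print(n,[(st[i][4],(ce[i]+[x0,y0]).round(1).tolist()) for i in range(1,k) if st[i][4]>8])
```

```text
0.115 [238.37279414 197.84329246] [272.23870704 178.30457223]
0.12 [236.57899973 197.62822734] [271.78048264 177.44548553]
[318.18160788 175.63685202]
top [(np.int32(26), [197.2, 188.1])]
scene [(np.int32(110), [269.7, 152.4]), (np.int32(36), [272.1, 180.5])]
```

View pics/d9.png

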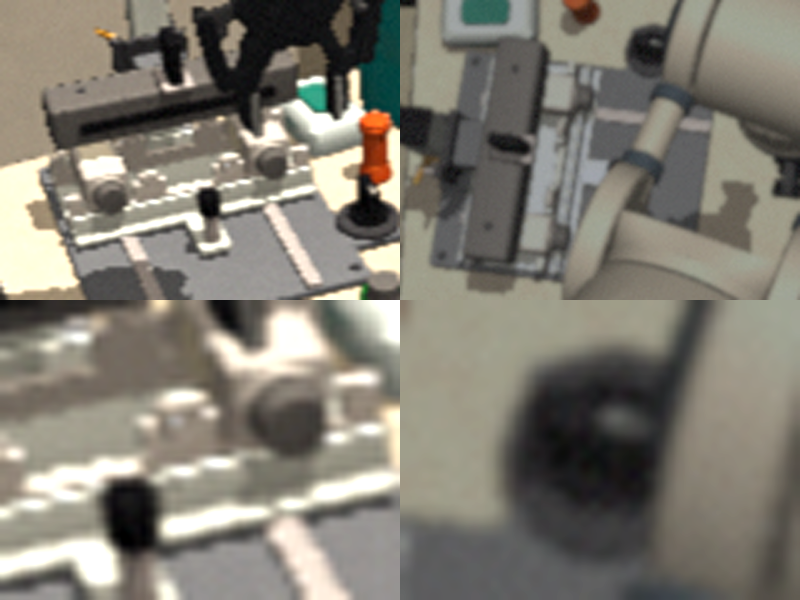

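d9: the tray is fully home under the bar with both caps still in place, and the knob is at scene (272,180). Next I work out the lock's position and the clearance to the orange object from both views.

Run:
```python
from plan import *
from h import *
def tri(a,b):
    s=least_squares(lambda p:np.r_[w2px("top",p)-a,w2px("scene",p)-b],[.68,.06,.05]);c,ss=np.cos(1.4585),np.sin(1.4585)
    d=s.x[:2]-[.5375,.1207];print(s.x.round(4),"local",np.round([c*d[0]+ss*d[1],-ss*d[0]+c*d[1]],4),"res",s.fun.round(1))
T=cv2.imread("pics/top0.png");S=np.load("scene.npz")["im"]
def cen(im,box,f):
    x0,y0,x1,y1=box;h=im[y0:y1,x0:x1].astype(int);m=f(h).astype(np.uint8);k,l,st,ce=cv2.connectedComponentsWithStats(m);i=1+np.argmax(st[1:,4]);print(st[i]+[x0,y0,0,0,0]);return ce[i]+[x0,y0]
org=lambda h:(h[...,2]>1.8*h[...,1])&(h[...,2]>60)
a=cen(T,(210,115,240,145),org);b=cen(S,(305,145,340,185),org);print(a,b);tri(a,b)
dk=lambda h:h.max(-1)<32
a=cen(T,(235,138,265,163),dk);b=cen(S,(308,165,335,200),dk);print(a,b)
for y in(-.145,-.148,-.151):
  for x in(-.05,): print(x,y,[w2px(n,loc(x,y,z)).round(1).tolist() for n in("top","scene") for z in(.022,.056)])
g=cv2.cvtColor(T,cv2.COLOR_BGR2GRAY);print(g[140:162,238:264])
g=cv2.cvtColor(S,cv2.COLOR_BGR2GRAY);print(g[168:196,308:334])
```

```text
[216 125  10   9  66]
[318 154   9  21 151]
[220.21212121 128.87878788] [322.12582781 163.68874172]
[0.7401 0.1458 0.03  ] local [ 0.0476 -0.1985] res [-0.2  0.6  0.7 -0.2]
[243 144  14  12 111]
[315 173  11  15  95]
[249.31531532 149.58558559] [319.89473684 182.15789474]
-0.05 -0.145 [[250.8, 151.7], [249.1, 148.8], [318.4, 184.3], [318.2, 175.4]]
-0.05 -0.148 [[250.9, 150.7], [249.3, 147.8], [319.2, 184.1], [319.1, 175.2]]
-0.05 -0.151 [[251.1, 149.7], [249.4, 146.8], [320.1, 183.9], [320.0, 175.0]]
[[128 128 128 128 125 121 113 108 101  92  85  74  71  68  68  72  85  94
  101 113 122 124 127 127 127 128]
 [128 128 128 126 116  99  91  82  73  66  60  53  49  50  51  54  58  65
   75  91 108 119 124 124 127 126]
 [127 129 127 122 105  78  64  57  53  48  46  42  42  40  45  47  47  49
   52  67  82  98 109 116 123 127]
 [128 127 127 115  94  62  47  43  43  43  36  32  33  37  33  34  40  42
   48  54  63  72  85 100 114 122]
 [128 130 123 110  81  49  35  31  35  30  24  27  26  24  29  25  34  37
   43  50  54  57  69  80  98 115]
 [126 127 117  95  65  39  30  23  23  29  27  3
[... 4158 characters left out ...]
68  66  62
   57  56  69 109 146 197 225 225]
 [126 126 125 122 118  95  53  41  41  46  52  59  58  60  57  56  48  41
   48  84 102  98 103 175 224 224]
 [126 127 128 126 128 126 124  98  55  47  47  46  42  35  38  41  46  68
   86  78  73  65  83 170 223 224]
 [127 125 127 127 129 129 131 129 125 123 123 122 109  87  61  54  46  54
   68  77  81  97 167 220 226 226]
 [126 127 127 128 128 129 126 120 113 104  93  85  75  63  57  65  79  93
  143 196 218 217 220 224 224 223]
 [127 126 127 125 128 126 126 125 112  82  63  68  86  93 108 173 215 218
  220 225 225 222 222 222 220 222]
 [128 127 128 127 127 128 129 128 123 123 124 169 216 221 218 222 227 225
  223 223 222 221 221 221 222 222]]
```

Run:
```python
from plan import *
g=loc(-.049,-.149,.25); print(g)
c,q=plan(g,-101,90,0,0)
g[2]=.052
c,q=plan(g,-101,90,0,0,c,q)
plan(g,-101-86,90,0,0,c,q)
```

```text
[np.float64(0.6800705448013166), np.float64(0.05531162370072343), 0.25]
shift [147.9 176.5 -28. ] turn [-0.    -0.001 -0.082] rows>= 5 ikerr 0.0 maxjump 0.02 q [-0.01  0.58  1.19  0.    1.37  0.19] tcp [0.68  0.055 0.231]
shift [   0.    0. -198.] turn [0. 0. 0.] rows>= 4 ikerr 0.0 maxjump 0.02 q [-0.01  0.79  1.37  0.    0.99  0.19] tcp [0.68  0.055 0.033]
shift [0. 0. 0.] turn [ 0.    -0.    -1.501] rows>= 11 ikerr 0.0 maxjump 0.08 q [-0.01  0.79  1.37 -0.    0.99  1.69] tcp [0.68  0.055 0.033]
```

>>> arm_command:
  deltas: [0.5,148,176,-10,0,0,-0.082,0.5,148,176,-10,0,0,-0.082,0.5,148,176,-10,0,0,-0.082,0.5,148,176,-10,0,0,-0.082,0.5,148,176,-10,0,0,-0.082,0.5,148,176,-28,0,0,-0.082,0.5,148,176,-70,0,0,-0.082,0.5,148,176,-120,0,0,-0.082,0.5,148,176,-170,0,0,-0.082,0.5,148,176,-200,0,0,-0.082,0.5,148,176,-226,0,0,-0.082,0.5,148,176,-226,0,0,-0.082,0,148,176,-226,0,0,-0.082,0,148,176,-226,0,0,-0.082,0,148,176,-226,0,0,-0.082,0,148,176,-226,0,0,-0.082,0,148,176,-226,0,0,-0.082]
  force: 50

```text
t: 40.95
position: [0.684, 0.055, 0.0353]
tcp_rot: [2.42, 1.996, 0.008]
contact_force: [15.8, -1.7, -14.1]
opening: 0.013
gripper_force: 53.3
```

>>> arm_command:
  deltas: [0,3,0,0,0,0,0,0,5,0,-1,0,0,-0.1,0,5,0,-1,0,0,-0.2,0,5,0,-1,0,0,-0.3,0,5,0,-1,0,0,-0.4,0,5,0,-1,0,0,-0.5,0,5,0,-1,0,0,-0.6,0,5,0,-1,0,0,-0.7,0,5,0,-1,0,0,-0.7,0,5,0,-1,0,0,-0.7]

```text
t: 41.95
position: [0.6833, 0.0558, 0.035]
tcp_rot: [-2.96, -1.046, 0.005]
contact_force: [-22.5, 3.6, 30.1]
opening: 0.013
gripper_force: 59.4
```

```bash
python3 -c "
from h import *
s=status.observe();print(s['t'],s['contact_force'],s['moment'],s['position'],s['tcp_rot'],s['opening'])"
```

```text
41.95 [-22.48427992   3.56283354  30.05297072] [ 0.75313282  3.94039891 -0.02499029] [0.68332817 0.05581095 0.03498645] [-2.95966544 -1.04632989  0.00530592] 0.013008536704770847
```

>>> arm_command:
  deltas: [0,-3,0,1,0,0,0,0,-3,0,1,0,0,-0.1,0,-3,0,1,0,0,-0.2,0,-3,0,1,0,0,-0.3,0,-3,0,1,0,0,-0.4,0,-3,0,1,0,0,-0.5,0,-3,0,1,0,0,-0.55,0,-3,0,1,0,0,-0.55]

```text
t: 42.75
position: [0.6826, 0.0568, 0.0351]
tcp_rot: [-3.132, -0.2, -0.001]
contact_force: [-3.9, 12.2, 7.4]
opening: 0.013
gripper_force: 56.2
```

```bash
python3 -c "
from h import *
s=status.observe();print(s['t'],s['contact_force'],s['moment'],s['position'],s['tcp_rot'],s['opening'],s['joints'])"
```

```text
42.75 [-3.87942503 12.22991749  7.42425095] [ 2.37879688e+00  8.16143422e-01 -1.82917473e-04] [0.68263266 0.05681747 0.03513225] [-3.13227374e+00 -2.00364577e-01 -1.40330645e-03] 0.012958802467371026 [-0.00553713  0.78736997  1.35590312  0.00353694  0.99763267  1.43558068]
```

>>> arm_command:
  deltas: [0,0,1,0,0,0,-0.05,0,0,1,0,0,0,-0.1,0,0,1,0,0,0,-0.15,0,0,1,0,0,0,-0.18,0,0,1,0,0,0,-0.18]

```text
t: 43.25
position: [0.6827, 0.057, 0.0353]
tcp_rot: [-3.139, 0.077, -0.002]
contact_force: [-4.1, 7.2, 8.7]
opening: 0.0129
gripper_force: 93.1
```

```bash
python3 -c "
from h import *
s=status.observe();print(s['t'],s['contact_force'],s['moment'],s['tcp_rot'],s['opening'],s['joints'][5])"
```

```text
43.25 [-4.07505738  7.16904416  8.7160961 ] [1.2038947  0.71552857 2.5480392 ] [-3.13933858e+00  7.66866484e-02 -1.70282411e-03] 0.01285130101227391 1.614394041889101
```

>>> arm_command:
  deltas: [0,0,0,0,0,0,0.05,0.5,0,0,0,0,0,0.05,0.5,0,0,0,0,0,0.05,0.5,0,0,0,0,0,0.05,0.5,0,0,0,0,0,0.05,0.5,0,0,50,0,0,0.05,0.5,0,0,100,0,0,0.05,0.5,0,0,150,0,0,0.05,0.5,0,0,200,0,0,0.05,0.5,-80,-100,230,0,0,0.05,0.5,-150,-170,260,0,0,0.05,0.5,-200,-300,260,0,0,0.05,0.5,-200,-300,260,0,0,0.05,0.5,-200,-300,260,0,0,0.05,0.5,-200,-300,260,0,0,0.05,0.5,-200,-300,260,0,0,0.05]

```text
t: 44.85
position: [0.4899, -0.2312, 0.2914]
tcp_rot: [-3.141, 0.001, 0.0]
contact_force: [1.3, 0.1, 0.2]
opening: 0.0425
gripper_force: 0.0
```

Run:
```python
from plan import *
from h import *
a,_,_=grab("scene");b,_,_=grab("top")
im=cv2.cvtColor(b,cv2.COLOR_BGR2GRAY); print(im[142:160,240:262])
g=cv2.cvtColor(a,cv2.COLOR_BGR2GRAY); print(g[170:190,310:330])
# knob (tray) dark blob, cups and cap check
m=(g[150:195,255:295]<30).astype(np.uint8);k,l,st,ce=cv2.connectedComponentsWithStats(m);print([(st[i][4],(ce[i]+[255,150]).round(1)) for i in range(1,k) if st[i][4]>8])
a0=cv2.imread("pics/scene0.png")
for box in((265,250,292,278),(354,303,382,333)):
    x0,y0,x1,y1=box; print(box,cv2.absdiff(a0,a)[y0:y1,x0:x1].mean())
print(status.observe()["t"])
```

```text
[[128 123 109  80  66  60  48  35  29  23  26  26  36  49  45  51  55  67
   84  99 108 117]
 [128 117  94  68  53  50  41  31  25  23  25  24  26  37  41  45  47  53
   62  72  86 100]
 [123 110  82  58  51  45  34  27  20  26  29  18  24  29  35  38  46  52
   52  59  68  84]
 [119  97  72  49  45  40  25  26  27  28  32  24  23  23  24  36  40  47
   52  52  59  72]
 [110  83  59  49  40  33  22  25  31  35  31  23  17  23  23  28  37  46
   52  53  56  68]
 [104  71  51  48  38  26  21  33  48  53  37  18  19  19  31  29  30  42
   47  50  53  64]
 [ 93  62  51  41  32  24  21  38  65  67  45  25  15  26  27  24  33  42
   47  50  49  64]
 [ 79  57  48  37  27  23  23  38  69  74  44  21  16  29  32  32  29  38
   47  51  53  68]
 [ 72  56  50  40  30  28  24  40  68  74  48  31  22  19  28  31  26  39
   47  52  53  72]
 [ 72  52  47  41  33  29  24  38  61  64  43  25  29  28  21  28  33  38
   48  51  55  80]
 [ 76  53  50  45  34  23  18  27  43  45  29  19  21  24  26  29  30  43
   50  51  58  84]
 [ 78  56  49  47  41  28  22  20  26  22  18  17  21  28  27  28  40  48
   
[... 1750 characters left out ...]
 60
   76 131]
 [113  86  56  44  27  11  15  13  17  18  17  25  23  21  22  22  38  61
   69  85]
 [101  54  41  32  28  15  12  16  19  23  24  22  19  19  18  19  36  59
   67  78]
 [ 99  61  52  42  38  32  18  11   9  16  20  17  15  14  17  39  57  69
   68  80]
 [ 95  50  57  68  72  67  51  25  18  16  15  19  20  29  52  67  70  72
   66  84]
 [103  57  43  59  66  71  70  67  59  51  52  59  66  66  66  70  67  63
   57  96]
 [122  99  58  43  50  62  70  70  69  69  67  69  73  69  67  65  57  56
   75 111]]
[(np.int32(90), array([266.9, 152.2])), (np.int32(64), array([292.6, 158. ])), (np.int32(36), array([272.2, 180.4]))]
(265, 250, 292, 278) 16.5
(354, 303, 382, 333) 4.4
44.95
```

Run:
```python
from h import *
for n,box in(("scene",(255,240,305,290)),("top",(330,225,365,258))):
  for im in(cv2.imread(f"pics/{n}0.png"),np.load(n+".npz")["im"]):
    x0,y0,x1,y1=box;h=im[y0:y1,x0:x1].astype(int);m=((h[...,2]>2*h[...,0])&(h[...,2]>60));v,u=np.nonzero(m);print(n,len(u),u.mean()+x0,v.mean()+y0)
a=np.load("scene.npz")["im"]
cv2.imwrite("pics/e.png",a)
```

```text
scene 211 277.2654028436019 260.5165876777251
scene 212 277.04716981132077 260.5660377358491
top 165 346.41818181818184 241.0969696969697
top 161 346.50931677018633 241.16770186335404
```

Cups are unmoved. Handing in.

```bash
python3 -c "
from station import arm
print(arm.close_job())"
```

```text
the job is handed in; nothing more can be done
None
```

I raised the reader bar to the top notch, laid both white bottles in the far and near cradles, pushed the tray home and turned the lock to its stop; the cups did not move, and the job is handed in at about 45 s with no verdict returned.

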